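Unlock the medicine drawer with its double-bit key

ROBOT

A 7-joint arm with a two-finger parallel gripper is mounted at the origin on a cart in front of the work surface, level with it; the furniture and walls round the work are solid. World frame = base frame: x ahead of the robot, y to its left, z up, the work surface at z = 0. Lengths are in m, angles in rad, forces in N, time in s.
With the tool pointing down it reaches from about 0.425 to 0.8 m from the base axis. Payload 8.3 kg.
Tool frame: the origin (TCP) lies at the very end of the fingers, on their centre line; the grasp point (between the pads) lies env.grasp_offset behind it (env.grasp_offset is the distance from the TCP to the grasp point, in m); z points along the fingers, y is the direction in which the jaws open and shut (so a half turn about z gives the same grasp; the last joint's range is limited). The gripper opens to 85 mm and grips with 20 to 120 N. Pads are 22 mm wide; open, the fingers measure 114 mm over their backs; the gripper's body (76 mm by 85 mm) begins 54 mm behind the grasp point. The pads swing forward as they close: fully open they stand 13 mm farther back than shut.
Start: joints at [1.191, 0.383, 0.016, 1.37, -0.006, 1.388, -0.046], TCP at [0.195, -0.594, 0.231] pointing down, gripper open.
Joint ranges: [-2.95, 2.95], [-0.25, 2.06], [-1.52, 1.56], [0.18, 2.33], [-1.44, 4.58], [0.02, 2.06], [-3.01, 3.01]. Speed limits (rad/s): [2.39, 2.39, 3.01, 3.01, 3.14, 3.14, 3.14].

INTERFACE

Orientations are given as a rotation vector (axis times angle).
In Python, from bench import env gives the robot as it stands.
- The arm moves only by the tool apply_moves, never from a script. Its arguments are lists of equal length, an entry for each row: "claw": the opening in per cent of the stroke, from 0 (shut) to 100 (fully open); "delta_pos": the shift along the tool's x, y, z in m, a list of three; "spin": the turn about the tool's z in rad. A call has exactly 5 rows; each row is the pose to reach, as a shift and turn from the pose commanded when the call began, along the tool's axes at that moment; what a row does not reach only later rows make up. A row lasts 1/10 s, in which the tool goes at most 50 mm and 8.59 degrees, less where a joint would pass 70% of its speed; a pose out of reach is approached as far as the arm can. A call with a gripper value outside its range is refused whole. The fingers move at their own pace and stop on an object; the grip force is fixed at half the most. Time passes only in rows, so rows that repeat a pose let the fingers close, or fill a call up. It gives the time, the measured TCP pose, the force and the opening at its end, in the units of the state.
- env.read_state(): the state, without advancing time (a new reading comes with each control period).
- env.read_camera(name): name is "scene" or "top" or "wrist"; returns a dict with "pixels" (420x560x3 uint8, red, green, blue), "z_map" (420x560 float32, m along the optical axis (not along the pixel's ray), 0 where there is no reading), "camera_matrix" (3x3 intrinsics, pixels), "world_to_cam" (4x4, takes a point from world to camera coordinates); the wrist camera has in their place "mount" (4x4, takes a point from camera to tool coordinates, whose origin is the TCP and whose axes are the flange's). Camera axes: x right, y down, z forward; pixel columns grow to the right and rows downward; lengths in m; the calibration is good to about 2 mm. A picture is of the moment at which its call begins: read the wrist's pose just before it.
- env.hand_in(): hands the job in, once; it reports no verdict.
The state is a dict: "time": time; "joint_positions": joint angles; "joint_velocities": joint speeds; "joint_efforts": joint torques, N m; "tool_pos": TCP position; "tool_rot": TCP orientation; "force": force on the tool from outside, world axes, zero at the start; "ft_torque": the same for the moment, N m; "opening": opening from 0.0 (shut) to 1.0 (fully open).
Only numpy, scipy, OpenCV 4.12 (cv2) and the standard library are available. Lean on these libraries where they do the work, as an engineer would, in place of code of your own. Each camera call takes 0.05 s, during which the arm holds its last target.

TASK

Take the double-bit key off the worktop and hang it by its crossbar in the V-topped key rest, so that it hangs tip down and you can take it again from above. Then push it fully home in the keyhole on top of the drawer unit, turn it clockwise as far as it goes to draw back the hidden bolt, leave it in the lock and pull the drawer well open (about 9 cm). Leave the other key and the things standing about where they are.

Things in the scene. Friction and masses are not known exactly. Their poses are not given: they have to be found in the camera images.
- service_key: the double-bit key, plain steel T, 0.12 kg, lying flat. Crossbar 80 mm long, 12 mm round. Shank 12 mm round to 60 mm, flat stop shoulder 36 wide x 12 thick to 65 mm, neck 8 mm round to 78 mm, bit 26 wide x 6 thick to 86 mm, tip 22 x 4 to 90 mm. Origin: axis, mid crossbar. Own x: along the shank to the tip; y: along crossbar and bit width; z: up when lying (6 mm above worktop)
- key_tip (a point): end of the double-bit key's tip, on its axis, 90 mm along own x from its origin. A half turn of the key about its x makes no difference
- spare_key: the wrong key, plain steel, to be left alone: same crossbar and shank, but it ends in a thick plain paddle 40 wide x 12 thick x 26 mm long and has no shoulder or neck; 91 mm long; origin and axes as for the other. The two keys and the key rest swap places from start to start
- key_rest: fixed grey key rest, origin under its base (70 x 90 x 10 mm). Two uprights, 20 mm along own x, 6 mm thick, at own y +-25 mm (44 mm free between them), each topped by a 90-degree V open upward, 13 mm deep, 30 mm wide along x, for a 12 mm bar. A key laid in by its crossbar, shank sloping or level, swings down and hangs tip down by its weight
- rest_seat (a point): where the axis of a crossbar lying in both Vs passes midway between the uprights, 113.5 mm above the worktop. Own y: along that crossbar; x: level, across it; z up. The key may hang some 10 degrees off plumb; fingers closed on crossbar and the shank just below it (both 12 mm thick) straighten it
- drawer_unit: fixed white steel unit, 190 deep (own x) x 170 wide (y) x 105 mm high, origin under its centre; one drawer in its front, which faces own -x; keyhole in its top. The drawer's underside runs 18 mm above the worktop
- keyhole (a point): centre of the keyhole, flush with the unit's top, 115 mm behind the drawer's face. Own x: away from that face; y: along the slot; z up. Slot 30 (y) x 10 mm (x) in a 10 mm plate, rotor channel 9 mm wide below. Key enters plumb, crossbar along y either way; home: shoulder on the plate, tip 25 mm below, crossbar 65 mm above this point. Only then it turns; turned, it is held in
- lock_rotor (a joint): angle of the lock's rotor, rad: 0 locked, in line with the slot; grows clockwise seen from above, to the stop at 1.4. Follows the key with up to 0.2 rad of play, stays where left, turns easily (0.05 N m). The hidden bolt is clear of the drawer from about 0.9
- drawer (a joint): travel of the drawer, m: 0 shut, grows as it is pulled out along the unit's own -x, to 0.115. Held by the bolt (4 mm of play) until unlocked, then 2 N moves it; stays where left
- drawer_handle (a point): middle of the drawer's steel bar handle, 90 mm long along own y, about 10 mm thick, its axis 35 mm in front of the drawer's face, 76 mm above the worktop, 29 mm below the unit's top; moves with the drawer. Axes as the keyhole's
- tape_roll: bystander: roll of paper tape lying flat, 98 mm across, 25 mm high; origin under its centre
- soap_bar: bystander: bar of soap, 48 x 75 x 20 mm; origin under its centre
- dosing_cup: bystander: open plastic dosing cup, 63 mm wide, 49 mm high; origin under its centre
- dropper: bystander: small dropper bottle standing, 33 mm wide, 102 mm high; origin under its centre

How it is judged:
By the outcome, as a careful person would: the job done as asked, in the order asked, and still so for the second after the job is handed in, with the robot touching nothing.
It also fails if it takes over 72 s, if anything falls off the work surface, if the arm or the gripper's body presses on something with over 40 N, if the wrist force passes 120 N, or if a joint passes its speed limit or range.

## Working session

There is one attempt and no reset: what is moved stays moved. The work goes in short steps, Python scripts to look and compute and a tool call to move; the robot and the scene stay as the last step left them, time stands still between calls to the robot, and variables do not carry over. Pictures are saved under pics/ and viewed, and the job is handed in when it is done.

Besides the shell and the picture viewer there is one more tool, called after "Call:" in YAML: its name, and indented under it one key for each argument. apply_moves: Moves the arm, as the interface text tells. Its arguments: {"type":"object","properties":{"claw":{"type":"array","items":{"type":"number"}},"delta_pos":{"type":"array","items":{"type":"array","items":{"type":"number"}}},"spin":{"type":"array","items":{"type":"number"}}},"required":["claw","delta_pos","spin"]}

```bash
ls; mkdir -p pics
python3 - <<'E'
from bench import env
import cv2
s=env.read_state()
for k,v in s.items(): print(k,v)
print(env.grasp_offset)
for n in ("scene","top","wrist"):
    c=env.read_camera(n)
    cv2.imwrite(f"pics/{n}0.png",c["pixels"][:,:,::-1])
    print(n,c["camera_matrix"].tolist(),(c.get("world_to_cam") if n!="wrist" else c["mount"]).round(4).tolist())
E
```

```text
pics
time 0.0
joint_positions [ 1.19109816  0.38424396  0.01636795  1.37117467 -0.00631854  1.38821407
 -0.04651044]
joint_velocities [ 0.00052512  0.00065558 -0.0010514  -0.00107898 -0.0019328  -0.00249084
  0.00080681]
joint_efforts [-2.87727380e-04 -6.27598572e+01  8.43694825e-01 -3.71816182e+01
  1.64389168e-02  1.41876057e-02 -2.06791265e-05]
tool_pos [ 0.19458525 -0.59339298  0.23026592]
tool_rot [-3.10031035e+00 -4.95323157e-01  5.19239305e-04]
force [-1.01386134 -0.12610761 -0.28732732]
ft_torque [ 0.02615498 -0.05998753 -0.00089246]
opening 1.000683398621016
0.0187
scene [[476.42674420908173, 0.0, 280.116798652214], [0.0, 476.42674420908173, 212.00836076210012], [0.0, 0.0, 1.0]] [[-0.4751, -0.8797, 0.0203, 0.2681], [-0.6154, 0.3157, -0.7222, 0.356], [0.6289, -0.3556, -0.6914, 0.9914], [0.0, 0.0, 0.0, 1.0]]
top [[391.8472661042246, 0.0, 276.41988001857897], [0.0, 391.8472661042246, 209.20746030705885], [0.0, 0.0, 1.0]] [[-0.0207, -0.9996, -0.0177, 0.0343], [-0.9926, 0.0227, -0.1194, 0.5163], [0.1198, 0.015, -0.9927, 1.1708], [0.0, 0.0, 0.0, 1.0]]
wrist [[309.5584137780494, 0.0, 274.6392856166173], [0.0, 309.5584137780494, 208.18880305624177], [0.0, 0.0, 1.0]] [[0.0004, -0.9494, -0.3141, 0.0804], [1.0, 0.0005, -0.0001, 0.0006], [0.0003, -0.3141, 0.9494, -0.1414], [0.0, 0.0, 0.0, 1.0]]
```

View pics/scene0.png

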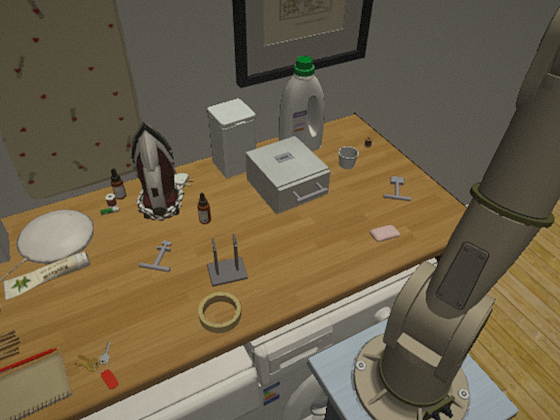

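View pics/top0.png

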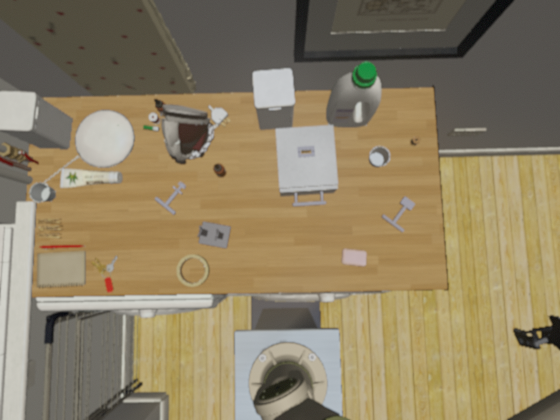

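View pics/wrist0.png

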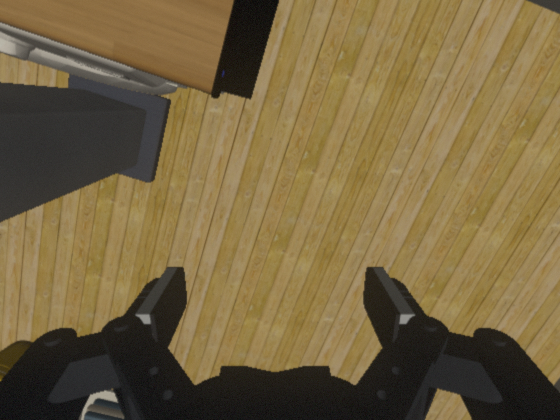

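The scene shows the drawer unit at about (287,172), the key rest at (227,260) and two keys at (157,257) and (398,188). In the top view they are at (307,160), (214,233), (171,197) and (400,213). The wrist camera sees only floor. I'll enlarge next.

```bash
cat > h.py <<'E'
from bench import env
import numpy as np, cv2
from scipy.spatial.transform import Rotation as R
def cam(n):
    s=env.read_state(); c=env.read_camera(n)
    K=c["camera_matrix"]
    if n=="wrist":
        T=np.eye(4);T[:3,:3]=R.from_rotvec(s["tool_rot"]).as_matrix();T[:3,3]=s["tool_pos"]
        c2w=T@c["mount"]
    else: c2w=np.linalg.inv(c["world_to_cam"])
    return c["pixels"],c["z_map"],K,c2w
def ray(K,c2w,u,v,z):  # hit plane world z
    d=c2w[:3,:3]@np.array([(u-K[0,2])/K[0,0],(v-K[1,2])/K[1,1],1.]); o=c2w[:3,3]
    return o+d*(z-o[2])/d[2]
def pt(K,c2w,u,v,d):
    return c2w[:3,:3]@(d*np.array([(u-K[0,2])/K[0,0],(v-K[1,2])/K[1,1],1.]))+c2w[:3,3]
def proj(K,c2w,P):
    p=np.linalg.inv(c2w)@np.append(P,1); q=K@(p[:3]/p[2]); return q[:2]
def cloud(n):
    px,zm,K,c2w=cam(n)
    v,u=np.mgrid[:420,:560]
    P=np.stack([(u-K[0,2])/K[0,0]*zm,(v-K[1,2])/K[1,1]*zm,zm],-1)@c2w[:3,:3].T+c2w[:3,3]
    P[zm<=0]=np.nan
    return px,P,K,c2w
def crop(px,u0,u1,v0,v1,f,name):
    cv2.imwrite(name,cv2.resize(px[v0:v1,u0:u1,::-1],None,fx=f,fy=f,interpolation=cv2.INTER_CUBIC))
E
python3 - <<'E'
from h import *
px,P,K,c2w=cloud("top")
a=cv2.resize(px[170:260,140:240,::-1],(400,360),interpolation=cv2.INTER_CUBIC)
b=cv2.resize(px[170:260,360:460,::-1],(400,360),interpolation=cv2.INTER_CUBIC)
cv2.imwrite("pics/keys_top.png",np.hstack([a,b]))
crop(px,260,350,115,215,6,"pics/unit_top.png")
px,P,K,c2w=cloud("scene")
crop(px,130,260,220,300,6,"pics/keyA_scene.png")
crop(px,360,430,160,250,6,"pics/keyB_scene.png")
E
```

```text
(no output)
```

View pics/keys_top.png

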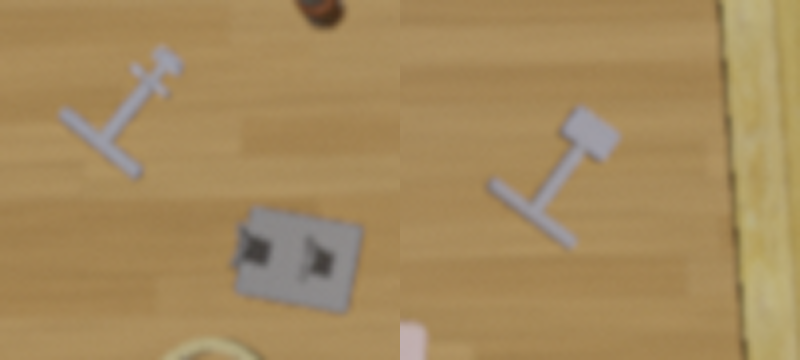

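View pics/unit_top.png

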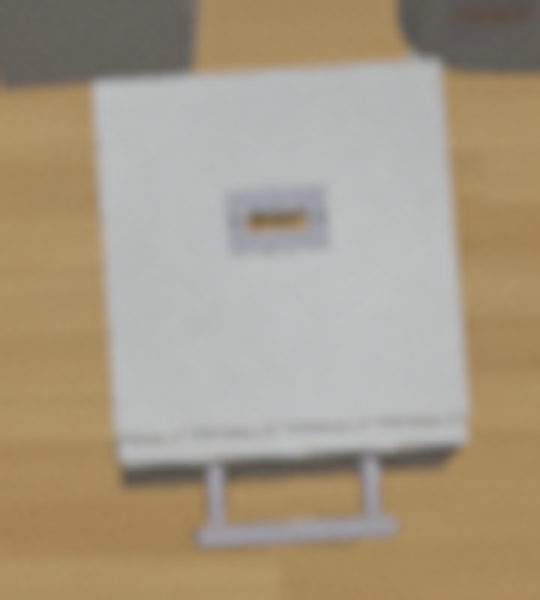

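View pics/keyA_scene.png

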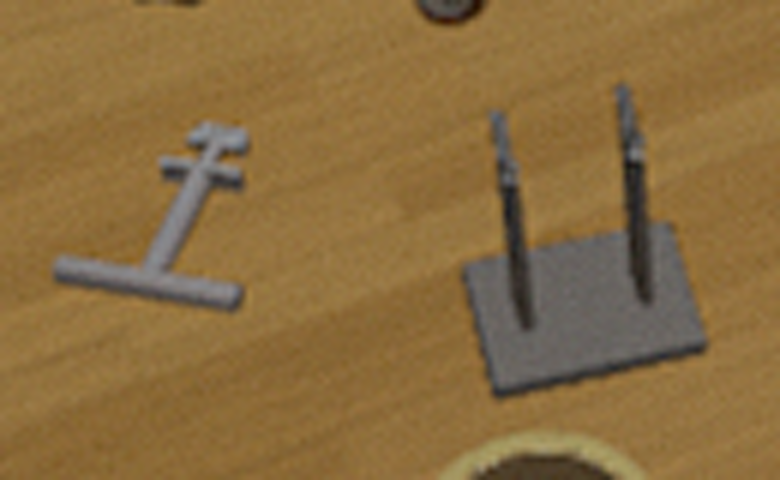

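View pics/keyB_scene.png

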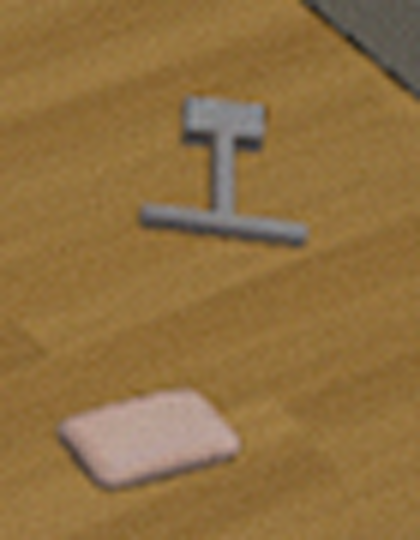

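The service key, with its shoulder and narrow bit, is the left one. The paddle key on the right is the spare. In the top-view crop the slot is at about (277,219) of the unit crop.

Run:
```python
from h import *
px,P,K,c2w=cloud("top")
f=lambda x,y,z:ray(K,c2w,140+(x+.5)/4-.5,170+(y+.5)/4-.5,z)
g=lambda x,y,z:ray(K,c2w,260+(x+.5)/6-.5,115+(y+.5)/6-.5,z)
print("key bar", f(62,113,.009)[:2],f(138,174,.009)[:2],"mid",f(101,143.5,.009)[:2],"tip",f(174,56,.008)[:2])
print("rest base",[f(x,y,.01)[:2].round(4).tolist() for x,y in((253,205),(362,226),(345,311),(236,292))])
print("slot ends",g(249,221,.105),g(307,218,.105),"mid",g(277.5,219.5,.105))
print("unit top corners",[g(x,y,.105)[:2].round(4).tolist() for x,y in((94,80),(440,60),(467,440),(118,460))])
print("handle",g(200,540,.081),g(394,524,.081))
# depth clouds
def box(P,x0,x1,y0,y1,z0,z1):
    m=(P[...,0]>x0)&(P[...,0]<x1)&(P[...,1]>y0)&(P[...,1]<y1)&(P[...,2]>z0)&(P[...,2]<z1); return P[m]
for n in("top","scene"):
    px,P,K,c2w=cloud(n)
    q=f(101,143.5,.009)
    A=box(P,.35,.62,.1,.4,.06,.13); print(n,"uprights",len(A),A.mean(0),A.min(0),A.max(0))
    from sklearn import x if False else None
```

```text
File "<stdin>", line 17
    from sklearn import x if False else None
                          ^^
SyntaxError: invalid syntax
```

Run:
```python
from h import *
px,P,K,c2w=cloud("top")
f=lambda x,y,z:ray(K,c2w,140+(x+.5)/4-.5,170+(y+.5)/4-.5,z)
g=lambda x,y,z:ray(K,c2w,260+(x+.5)/6-.5,115+(y+.5)/6-.5,z)
print("key bar", f(62,113,.009)[:2],f(138,174,.009)[:2],"mid",f(101,143.5,.009)[:2],"tip",f(174,56,.008)[:2])
print("rest base",[f(x,y,.01)[:2].round(4).tolist() for x,y in((253,205),(362,226),(345,311),(236,292))])
print("slot ends",g(249,221,.105),g(307,218,.105),"mid",g(277.5,219.5,.105))
print("unit top corners",[g(x,y,.105)[:2].round(4).tolist() for x,y in((94,80),(440,60),(467,440),(118,460))])
print("handle",g(200,540,.081),g(394,524,.081))
def box(P,x0,x1,y0,y1,z0,z1):
    m=(P[...,0]>x0)&(P[...,0]<x1)&(P[...,1]>y0)&(P[...,1]<y1)&(P[...,2]>z0)&(P[...,2]<z1); return P[m]
for n in("top","scene"):
    px,P,K,c2w=cloud(n)
    A=box(P,.38,.53,.1,.3,.07,.13); print(n,"uprights",len(A),A.mean(0),A.min(0),A.max(0)); print(A.round(3).tolist()[:60])
    A=box(P,.5,.9,-.2,.1,.09,.12); print(n,"unit",len(A),np.median(A,0))
```

```text
key bar [0.56431227 0.4050743 ] [0.51454981 0.34437992] mid [0.53934345 0.37385247] tip [0.60800973 0.3170331 ]
rest base [[0.488, 0.2537], [0.4697, 0.1686], [0.4042, 0.1822], [0.4206, 0.2668]]
slot ends [ 0.67667132 -0.05375749  0.105     ] [ 0.67744904 -0.08204576  0.105     ] mid [ 0.67706646 -0.06766019  0.105     ]
unit top corners [[0.7497, 0.0204], [0.7553, -0.1497], [0.5659, -0.1555], [0.5601, 0.0127]]
handle [ 0.52349008 -0.02649559  0.081     ] [ 0.52920334 -0.12167     0.081     ]
top uprights 87 [0.44442338 0.21805346 0.10310683] [0.42293624 0.18848617 0.07120494] [0.4636655  0.24866211 0.1189544 ]
[[0.464, 0.243, 0.115], [0.463, 0.24, 0.117], [0.463, 0.237, 0.116], [0.461, 0.243, 0.115], [0.461, 0.24, 0.117], [0.461, 0.238, 0.114], [0.458, 0.243, 0.116], [0.458, 0.241, 0.113], [0.458, 0.238, 0.114], [0.456, 0.245, 0.107], [0.455, 0.241, 0.112], [0.456, 0.239, 0.106], [0.456, 0.238, 0.099], [0.457, 0.238, 0.085], [0.454, 0.192, 0.117], [0.454, 0.188, 0.118], [0.453, 0.244, 0.11], [0.452, 0.241, 0.112], [0.453, 0.239, 0.106], [0.454, 0.239, 0.093], [0.454, 0.239, 0.081], [
[... 1766 characters left out ...]
.193, 0.104], [0.441, 0.191, 0.102], [0.454, 0.241, 0.111], [0.454, 0.238, 0.11], [0.439, 0.194, 0.103], [0.424, 0.198, 0.118], [0.425, 0.195, 0.116], [0.424, 0.192, 0.116], [0.452, 0.242, 0.11], [0.452, 0.239, 0.109], [0.438, 0.195, 0.1], [0.427, 0.197, 0.112], [0.423, 0.196, 0.116], [0.422, 0.194, 0.115], [0.45, 0.242, 0.109], [0.451, 0.24, 0.107], [0.45, 0.238, 0.106], [0.44, 0.194, 0.094], [0.434, 0.194, 0.1], [0.431, 0.193, 0.102], [0.448, 0.243, 0.107], [0.449, 0.241, 0.106], [0.449, 0.238, 0.105], [0.44, 0.194, 0.091], [0.432, 0.195, 0.098], [0.428, 0.194, 0.103], [0.428, 0.192, 0.101], [0.451, 0.243, 0.101], [0.437, 0.245, 0.116]]
scene unit 3385 [ 0.66485766 -0.0588163   0.10384793]
```

```bash
cat >> h.py <<'E'
def pose():
    s=env.read_state(); M=R.from_rotvec(s["tool_rot"]).as_matrix()
    th=np.degrees(np.arctan2(M[1,0],M[0,0]))
    return s,s["tool_pos"],M,th
def rel(target,th_t,frm=None,th0=None,n=5,M=None):
    """delta in tool axes & spin from current measured (or given) to target world xyz, tool-x yaw th_t deg"""
    s,p,M0,th=pose()
    if frm is not None: p=np.array(frm)
    if th0 is not None: th=th0
    t=np.radians(th); c,sn=np.cos(t),np.sin(t)
    M=np.array([[c,sn,0],[sn,-c,0],[0,0,-1]]) # columns x,y,z
    d=M.T@(np.array(target)-p); sp=-np.radians((th_t-th+180)%360-180)
    print("delta",d.round(4),"spin",round(sp,4))
    return d,sp
def st():
    s,p,M,th=pose()
    print("t",round(s["time"],2),"p",p.round(4),"th",round(th,2),"tilt",(M[:,2]).round(4),"q",s["joint_positions"].round(3),"F",s["force"].round(2),"T",s["ft_torque"].round(3),"op",round(s["opening"],3))
E
python3 - <<'E'
from h import *
st()
W=[([.195,-.594,.23],18.2),([.38,-.46,.27],45),([.5,-.25,.3],75),([.5,0,.3],105),([.5,.22,.28],128),([.539+.02,.374-.016,.2],140.6)]
for a,b in zip(W,W[1:]): rel(b[0],b[1],a[0],a[1])
E
```

```text
t 0.4 p [ 0.1947 -0.5938  0.2312] th 18.15 tilt [-0.e+00  3.e-04 -1.e+00] q [ 1.191  0.384  0.016  1.37  -0.006  1.388 -0.046] F [-0.28 -1.05 -0.4 ] T [ 0.073 -0.007 -0.048] op 1.003
delta [ 0.2176 -0.0695 -0.04  ] spin -0.4677
delta [ 0.2333 -0.0636 -0.03  ] spin -0.5236
delta [ 0.2415 -0.0647  0.    ] spin -0.5236
delta [0.2125 0.0569 0.02  ] spin -0.4014
delta [0.0724 0.1315 0.08  ] spin -0.2199
```

Call:
apply_moves:
  claw: [100, 100, 100, 100, 100]
  delta_pos:
    - [0.044, -0.014, -0.008]
    - [0.087, -0.028, -0.016]
    - [0.131, -0.042, -0.024]
    - [0.174, -0.056, -0.032]
    - [0.218, -0.07, -0.04]
  spin: [-0.094, -0.187, -0.281, -0.374, -0.468]

```text
time: 0.9
tool_pos: [0.3812, -0.4583, 0.2719]
tool_rot: [2.9, 1.206, 0.0]
force: [0.2, -0.8, 0.2]
opening: 1.004
```

Call:
apply_moves:
  claw: [100, 100, 100, 100, 100]
  delta_pos:
    - [0.047, -0.013, -0.006]
    - [0.093, -0.026, -0.012]
    - [0.14, -0.038, -0.018]
    - [0.187, -0.051, -0.024]
    - [0.233, -0.064, -0.03]
  spin: [-0.105, -0.209, -0.314, -0.419, -0.524]

```text
time: 1.4
tool_pos: [0.5004, -0.2476, 0.3019]
tool_rot: [2.488, 1.917, 0.0]
force: [0.4, -0.6, -1.2]
opening: 1.001
```

Call:
apply_moves:
  claw: [100, 100, 100, 100, 100]
  delta_pos:
    - [0.048, -0.013, 0]
    - [0.096, -0.026, 0]
    - [0.145, -0.039, 0]
    - [0.193, -0.052, 0]
    - [0.241, -0.065, 0]
  spin: [-0.105, -0.209, -0.314, -0.419, -0.524]

```text
time: 1.9
tool_pos: [0.4989, 0.0019, 0.3016]
tool_rot: [1.907, 2.496, 0.0]
force: [0.4, 0.0, 0.2]
opening: 1.003
```

Run:
```python
from h import *
st();
```

```text
t 1.9 p [0.4989 0.0019 0.3016] th 105.25 tilt [ 8.e-04 -5.e-04 -1.e+00] q [ 0.471  0.122 -0.592  1.561  0.069  1.479  0.142] F [0.41 0.04 0.23] T [ 0.01  -0.056 -0.062] op 1.003
```

Call:
apply_moves:
  claw: [100, 100, 100, 100, 100]
  delta_pos:
    - [0.043, 0.011, 0.004]
    - [0.085, 0.023, 0.008]
    - [0.128, 0.034, 0.012]
    - [0.17, 0.046, 0.016]
    - [0.213, 0.057, 0.02]
  spin: [-0.08, -0.16, -0.24, -0.32, -0.4]

```text
time: 2.4
tool_pos: [0.4992, 0.2219, 0.2815]
tool_rot: [1.375, 2.824, 0.001]
force: [0.7, -0.0, -0.0]
opening: 1.002
```

Call:
apply_moves:
  claw: [100, 100, 100, 100, 100]
  delta_pos:
    - [0.018, 0.033, 0.02]
    - [0.036, 0.066, 0.04]
    - [0.054, 0.1, 0.06]
    - [0.072, 0.131, 0.08]
    - [0.072, 0.131, 0.08]
  spin: [-0.055, -0.11, -0.165, -0.22, -0.22]

```text
time: 2.9
tool_pos: [0.5561, 0.3613, 0.1958]
tool_rot: [-1.048, -2.954, 0.005]
force: [-0.2, -0.6, -0.7]
opening: 1.0
```

Run:
```python
from h import *
st(); px,P,K,c=cloud("wrist"); cv2.imwrite("pics/w1.png",px[:,:,::-1]); np.savez("w1.npz",px=px,P=P,K=K,c=c)
```

```text
t 2.9 p [0.5561 0.3613 0.1958] th 140.92 tilt [-7.7e-03 -8.0e-04 -1.0e+00] q [-0.138  0.606 -0.778  1.269  0.41   1.433  0.008] F [-0.16 -0.65 -0.73] T [-0.008  0.022 -0.045] op 1.0
```

View pics/w1.png

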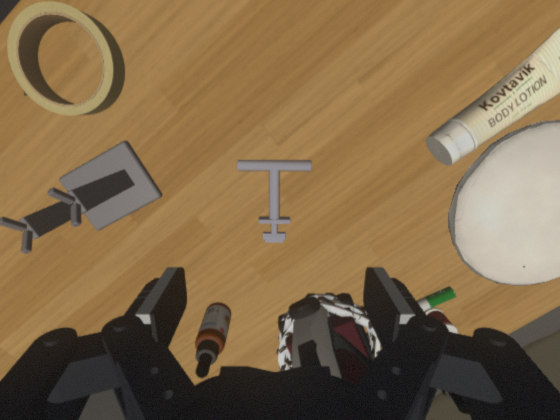

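Wrist view: service key crossbar ends at (238,165) and (312,165), tip at about (273,242). The rest base corners are at (125,142), (162,195), (100,229) and (60,180).

Run:
```python
from h import *
d=np.load("w1.npz");px,P,K,c=d["px"],d["P"],d["K"],d["c"]
a=ray(K,c,238,165.5,.012);b=ray(K,c,312,165.5,.012);t=ray(K,c,274,242.5,.008)
print("ends",a,b,np.linalg.norm(a-b),"mid",(a+b)/2,"tip",t,"len",np.linalg.norm((t-(a+b)/2)[:2]))
v=(t-(a+b)/2)[:2];print("yaw shank",np.degrees(np.arctan2(v[1],v[0])),"bar",np.degrees(np.arctan2(*(b-a)[1::-1])))
print("rest",[ray(K,c,u,v,.01)[:2].round(4).tolist() for u,v in((125,142),(162,195),(100,229),(60,180))])
crop(px,215,335,145,260,5,"pics/w1c.png")
for n in("top","scene"):
    q,P,K,c=cloud(n)
    m=(P[...,2]>.1)&(P[...,0]>.45)&(P[...,0]<.75)&(P[...,1]>.15)&(P[...,1]<.5)
    A=P[m]; dd=np.hypot(A[:,0]-.57,A[:,1]-.345); i=np.argsort(dd)[:400:40]; print(n,A[i].round(3).tolist())
```

```text
ends [0.51414786 0.34351527 0.012     ] [0.56343984 0.40439174 0.012     ] 0.07833035219548566 mid [0.53879385 0.3739535  0.012     ] tip [0.60850251 0.31595295 0.008     ] len 0.09068275246056255
yaw shank -39.76188621273666 bar 51.00273264283987
rest [[0.4214, 0.2677], [0.4862, 0.2566], [0.47, 0.1726], [0.4046, 0.1825]]
top [[0.57, 0.345, 0.603], [0.569, 0.34, 0.602], [0.562, 0.347, 0.602], [0.571, 0.355, 0.603], [0.562, 0.354, 0.603], [0.583, 0.345, 0.606], [0.579, 0.333, 0.608], [0.555, 0.342, 0.599], [0.561, 0.331, 0.599], [0.556, 0.334, 0.599]]
scene [[0.57, 0.345, 0.605], [0.575, 0.337, 0.603], [0.574, 0.333, 0.606], [0.557, 0.339, 0.602], [0.586, 0.344, 0.607], [0.575, 0.327, 0.61], [0.567, 0.325, 0.601], [0.548, 0.352, 0.602], [0.545, 0.344, 0.6], [0.579, 0.32, 0.609]]
```

View pics/w1c.png

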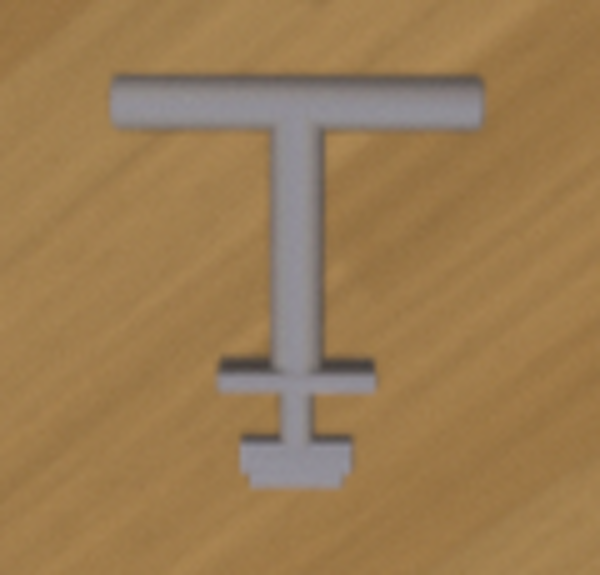

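Run:
```python
from h import *
st(); rel([.5684,.3499,.002],140.7)
```

```text
t 3.05 p [0.5583 0.3576 0.2014] th 140.51 tilt [-2.e-04 -0.e+00 -1.e+00] q [-0.132  0.596 -0.778  1.269  0.409  1.435  0.007] F [-0.45 -0.14  0.5 ] T [ 0.02   0.024 -0.024] op 1.001
delta [-0.0127  0.0004  0.1994] spin -0.0033
```

Call:
apply_moves:
  claw: [100, 100, 100, 100, 100]
  delta_pos:
    - [-0.006, 0, 0.045]
    - [-0.013, 0, 0.09]
    - [-0.013, 0, 0.13]
    - [-0.013, 0, 0.16]
    - [-0.013, 0, 0.18]
  spin: [0, 0, 0, 0, 0]

```text
time: 3.55
tool_pos: [0.5689, 0.347, 0.0205]
tool_rot: [1.065, 2.955, -0.002]
force: [0.4, -0.2, -0.5]
opening: 1.001
```

Call:
apply_moves:
  claw: [100, 100, 60, 35, 25]
  delta_pos:
    - [0, 0, 0.01]
    - [0, 0, 0.018]
    - [0, 0, 0.018]
    - [0, 0, 0.018]
    - [0, 0, 0.018]
  spin: [0, 0, 0, 0, 0]

```text
time: 4.05
tool_pos: [0.569, 0.35, 0.0048]
tool_rot: [1.06, 2.956, 0.003]
force: [-0.4, -0.4, 0.4]
opening: 0.516
```

Run:
```python
from h import *
st(); px,P,K,c=cloud("wrist"); cv2.imwrite("pics/w2.png",px[:,:,::-1])
```

```text
t 4.05 p [0.569  0.35   0.0048] th 140.53 tilt [ 0.0019  0.0012 -1.    ] q [-0.142  0.772 -0.697  1.459  0.527  1.101 -0.057] F [-0.41 -0.38  0.45] T [-0.008 -0.052 -0.021] op 0.516
```

View pics/w2.png

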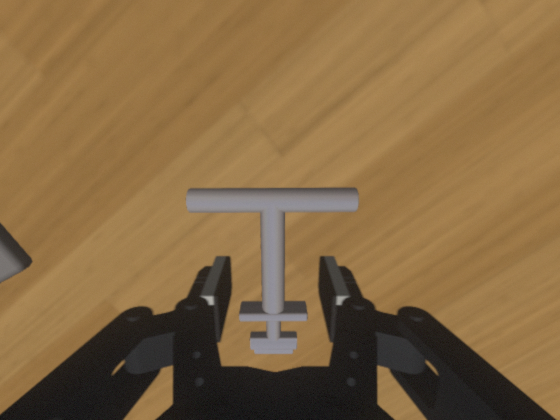

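The fingers straddle the shank, with the pads at about (215,270) and (335,270) and the shank at (273,265), clear of crossbar and shoulder. I'll close next.

Call:
apply_moves:
  claw: [15, 0, 0, 0, 0]
  delta_pos:
    - [0, 0, 0.001]
    - [0, 0, 0.001]
    - [0, 0, 0.001]
    - [0, 0, 0.001]
    - [0, 0, 0.001]
  spin: [0, 0, 0, 0, 0]

```text
time: 4.6
tool_pos: [0.5686, 0.3498, 0.0029]
tool_rot: [1.06, 2.957, 0.001]
force: [-1.6, -0.7, 5.3]
opening: 0.105
```

Run:
```python
from h import *
st()
```

```text
t 4.6 p [0.5686 0.3498 0.0029] th 140.54 tilt [ 8.e-04  6.e-04 -1.e+00] q [-0.142  0.774 -0.696  1.46   0.528  1.099 -0.058] F [-1.57 -0.68  5.31] T [-0.114  0.105  0.023] op 0.105
```

Call:
apply_moves:
  claw: [0, 0, 0, 0, 0]
  delta_pos:
    - [0, 0, 0]
    - [0, 0, -0.02]
    - [0, 0, -0.06]
    - [0, 0, -0.1]
    - [0, 0, -0.14]
  spin: [0, 0, 0, 0, 0]

```text
time: 5.1
tool_pos: [0.5678, 0.3491, 0.143]
tool_rot: [-1.06, -2.956, 0.002]
force: [0.7, 0.5, -2.0]
opening: 0.104
```

Run:
```python
from h import *
st(); px,P,K,c=cloud("wrist"); cv2.imwrite("pics/w3.png",px[:,:,::-1]); np.savez("w3.npz",px=px,P=P,K=K,c=c)
px,P,K,c=cloud("scene"); crop(px,60,260,100,280,4,"pics/s3.png")
```

```text
t 5.1 p [0.5678 0.3491 0.143 ] th 140.55 tilt [-1.5e-03 -7.0e-04 -1.0e+00] q [-0.117  0.641 -0.759  1.337  0.437  1.334  0.005] F [ 0.75  0.48 -1.99] T [ 0.042 -0.11   0.007] op 0.104
```

View pics/w3.png

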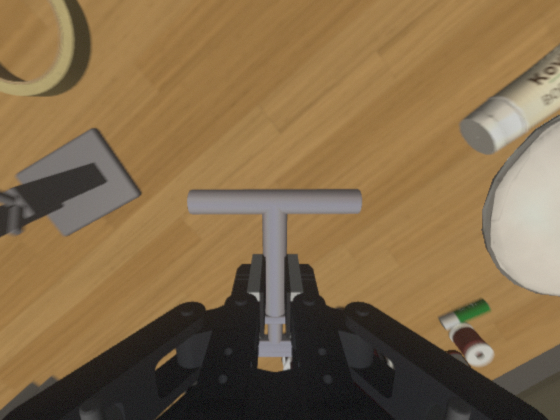

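View pics/s3.png

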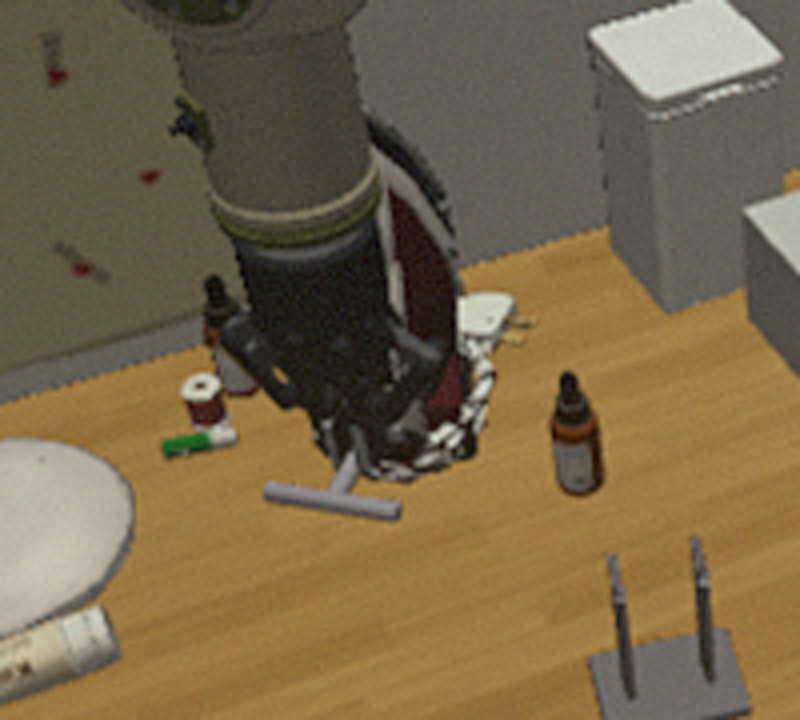

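The key is held level: crossbar at row 202, columns 188 to 361, i.e. 38 mm ahead of the TCP along tool x and about 4 mm above it. Next is above the rest.

Run:
```python
from h import *
st(); rel([.4829,.2113,.160],169)
```

```text
t 5.2 p [0.5702 0.3518 0.1488] th 140.53 tilt [ 0.0075  0.0055 -1.    ] q [-0.117  0.637 -0.762  1.331  0.437  1.333  0.005] F [ 0.14  0.43 -0.34] T [ 0.051 -0.086  0.019] op 0.107
delta [-0.0219 -0.164  -0.0112] spin -0.4969
```

Run:
```python
from h import *
rel([.4829,.2113,.160],169,[.5684,.3497,.143],140.54)
```

```text
delta [-0.0219 -0.1612 -0.017 ] spin -0.4967
```

Call:
apply_moves:
  claw: [0, 0, 0, 0, 0]
  delta_pos:
    - [-0.004, -0.032, -0.017]
    - [-0.009, -0.064, -0.017]
    - [-0.013, -0.097, -0.017]
    - [-0.018, -0.135, -0.017]
    - [-0.022, -0.161, -0.017]
  spin: [-0.1, -0.2, -0.3, -0.4, -0.497]

```text
time: 5.7
tool_pos: [0.4813, 0.2087, 0.1579]
tool_rot: [-0.296, -3.126, 0.003]
force: [-0.4, 0.1, -0.9]
opening: 0.105
```

Call:
apply_moves:
  claw: [0, 0, 0, 0, 0]
  delta_pos:
    - [0, 0, 0]
    - [0, 0, 0.005]
    - [0, 0, 0.01]
    - [0, 0, 0.01]
    - [0, 0, 0.01]
  spin: [0, 0, 0, 0, 0]

```text
time: 6.2
tool_pos: [0.4827, 0.2122, 0.1489]
tool_rot: [-0.299, -3.126, -0.001]
force: [-0.2, -0.4, -0.5]
opening: 0.105
```

Run:
```python
from h import *
st(); px,P,K,c=cloud("wrist"); cv2.imwrite("pics/w4.png",px[:,:,::-1]); np.savez("w4.npz",px=px,P=P,K=K,c=c)
```

```text
t 6.2 p [0.4827 0.2122 0.1489] th 169.08 tilt [-1.e-03  7.e-04 -1.e+00] q [ 0.3    0.378 -0.952  1.723  0.326  1.21   0.645] F [-0.16 -0.39 -0.53] T [ 0.06  -0.012 -0.017] op 0.105
```

View pics/w4.png

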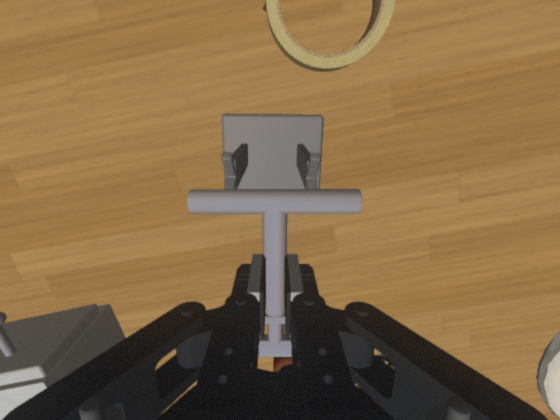

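Run:
```python
from h import *
d=np.load("w4.npz");px,P,K,c=d["px"],d["P"],d["K"],d["c"]
a=ray(K,c,222.5,115.5,.01);b=ray(K,c,322.5,116.5,.01);print(a,b,np.linalg.norm(a-b))
v=(b-a)[:2]/np.linalg.norm(b-a); print(np.degrees(np.arctan2(v[1],v[0])))
m=(a+b)[:2]/2; n=np.array([v[1],-v[0]]); print("rest centre",m+.035*n, m-.035*n)
print("bar mid", ray(K,c,274.5,202,.1489+.0045), ray(K,c,189,202,.1489+.0045), ray(K,c,361,202,.1489+.0045))
crop(px,180,370,100,230,4,"pics/w4c.png")
s,p,M,th=pose()
q=P[(P[...,2]>.09)&(P[...,2]<.125)]; print(len(q)); q=q[np.hypot(q[:,0]-.4456,q[:,1]-.2185)<.05]; print(len(q),q.mean(0),q.min(0),q.max(0))
```

```text
[0.40251826 0.18108136 0.01      ] [0.41976113 0.26620665 0.01      ] 0.08685407714849046
78.54917205984448
rest centre [0.44544303 0.21669556] [0.37683635 0.23059245]
bar mid [0.44496722 0.21884766 0.1534    ] [0.43747752 0.17999281 0.1534    ] [0.45254702 0.25816995 0.1534    ]
3086
931 [0.43915506 0.21673937 0.10760031] [0.42266681 0.18859898 0.09016718] [0.45747195 0.24703156 0.11782027]
```

View pics/w4c.png

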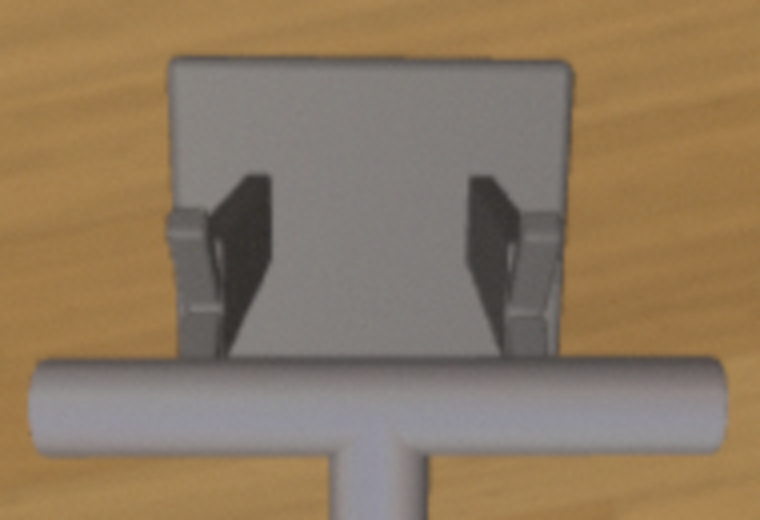

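The bar is parallel to the rest and over the Vs. The rest's middle is 2 mm toward image left (tool -y), so I shift by that and lower.

Call:
apply_moves:
  claw: [0, 0, 0, 0, 0]
  delta_pos:
    - [0, -0.002, 0.005]
    - [0, -0.002, 0.015]
    - [0, -0.002, 0.025]
    - [0, -0.002, 0.033]
    - [0, -0.002, 0.036]
  spin: [0, 0, 0, 0, 0]

```text
time: 6.75
tool_pos: [0.4819, 0.2089, 0.1119]
tool_rot: [-0.301, -3.125, 0.001]
force: [-0.4, 0.0, -1.4]
opening: 0.104
```

Call:
apply_moves:
  claw: [0, 0, 0, 0, 0]
  delta_pos:
    - [0, 0, 0.001]
    - [0, 0, 0.002]
    - [0, 0, 0.003]
    - [0, 0, 0.004]
    - [0, 0, 0.004]
  spin: [0, 0, 0, 0, 0]

```text
time: 7.25
tool_pos: [0.4824, 0.2095, 0.11]
tool_rot: [0.3, 3.127, -0.0]
force: [-4.1, -2.5, 7.1]
opening: 0.107
```

Run:
```python
from h import *
st(); px,P,K,c=cloud("wrist"); cv2.imwrite("pics/w5.png",px[:,:,::-1])
px,P,K,c=cloud("scene"); crop(px,150,290,200,300,5,"pics/s5.png")
```

```text
t 7.25 p [0.4824 0.2095 0.11  ] th 169.03 tilt [ 2.e-04 -1.e-04 -1.e+00] q [ 0.282  0.418 -0.929  1.773  0.367  1.136  0.616] F [-4.13 -2.47  7.13] T [-0.368  1.2    0.082] op 0.107
```

View pics/w5.png

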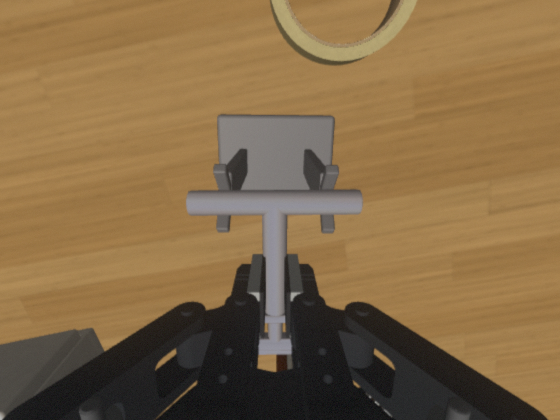

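View pics/s5.png

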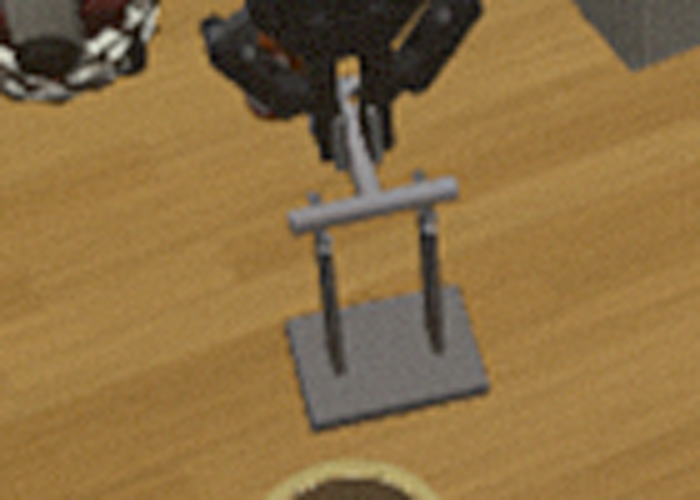

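The bar lies in both Vs, centred between the uprights (217 to 337, bar centre 274), with 7 N of contact. Now I open.

Call:
apply_moves:
  claw: [30, 60, 100, 100, 100]
  delta_pos:
    - [0, 0, 0]
    - [0, 0, 0]
    - [0, 0, 0]
    - [0, 0, 0]
    - [0, 0, -0.02]
  spin: [0, 0, 0, 0, 0]

```text
time: 7.85
tool_pos: [0.4813, 0.2083, 0.1274]
tool_rot: [-0.301, -3.123, 0.002]
force: [0.0, -0.2, 0.4]
opening: 0.942
```

Call:
apply_moves:
  claw: [100, 100, 100, 100, 100]
  delta_pos:
    - [0, 0, -0.04]
    - [0, 0, -0.06]
    - [0, 0, -0.06]
    - [0, 0, -0.06]
    - [0, 0, -0.06]
  spin: [0, 0, 0, 0, 0]

```text
time: 8.35
tool_pos: [0.4821, 0.2088, 0.1883]
tool_rot: [-0.301, -3.126, 0.001]
force: [0.3, 0.5, 0.1]
opening: 1.0
```

Run:
```python
from h import *
st(); px,P,K,c=cloud("wrist"); cv2.imwrite("pics/w6.png",px[:,:,::-1]); np.savez("w6.npz",px=px,P=P,K=K,c=c)
px,P,K,c=cloud("scene"); crop(px,150,290,200,300,5,"pics/s6.png")
```

```text
t 8.35 p [0.4821 0.2088 0.1883] th 169.0 tilt [-1.4e-03 -6.0e-04 -1.0e+00] q [ 0.327  0.337 -0.971  1.674  0.288  1.285  0.678] F [0.31 0.46 0.07] T [-0.003 -0.032 -0.011] op 1.0
```

View pics/w6.png

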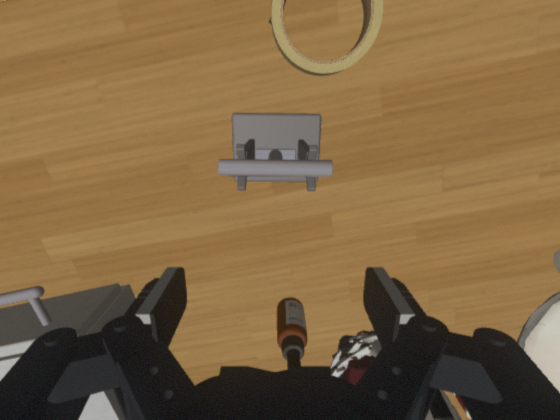

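View pics/s6.png

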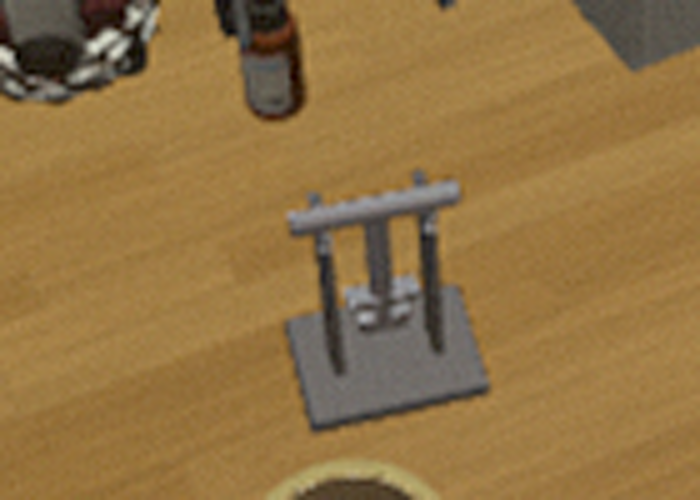

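The key hangs tip down in both Vs. In the wrist view the crossbar runs from (219,167) to (332,168), and the shoulder and bit show below it at about (275,153). Now I turn the tool 90° and move over it.

Run:
```python
from h import *
d=np.load("w6.npz");px,P,K,c=d["px"],d["P"],d["K"],d["c"]
a=ray(K,c,219,167,.1155);b=ray(K,c,332,168.3,.1155);print(a,b,np.linalg.norm(a-b),(a+b)/2,np.degrees(np.arctan2(*(b-a)[1::-1])))
rel([*((a+b)/2)[:2],.17],79)
crop(px,200,350,100,210,5,"pics/w6c.png")
```

```text
[0.43518986 0.17768014 0.1155    ] [0.45110436 0.25500755 0.1155    ] 0.07894808186011393 [0.44314711 0.21634385 0.1155    ] 78.37052862813029
delta [ 0.0396 -0.0001  0.0182] spin 1.5711
```

View pics/w6c.png

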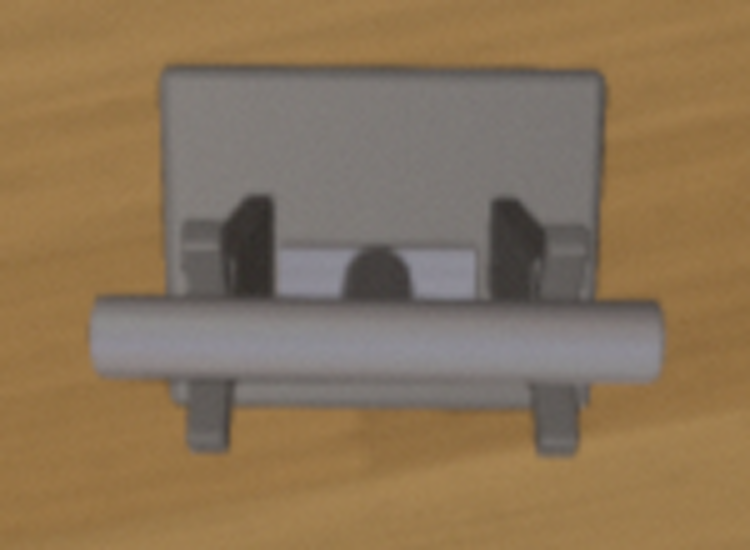

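Call:
apply_moves:
  claw: [100, 100, 100, 100, 100]
  delta_pos:
    - [0.01, 0, 0]
    - [0.02, 0, 0]
    - [0.03, 0, 0]
    - [0.039, 0, 0]
    - [0.039, 0, 0]
  spin: [0.145, 0.29, 0.435, 0.58, 0.725]

```text
time: 8.95
tool_pos: [0.4428, 0.2171, 0.1887]
tool_rot: [-1.396, -2.813, 0.002]
force: [-0.2, -0.2, 1.0]
opening: 1.001
```

Call:
apply_moves:
  claw: [100, 100, 100, 100, 100]
  delta_pos:
    - [0, 0, 0]
    - [0, 0, 0]
    - [0, 0, 0]
    - [0, 0, 0]
    - [0, 0, 0]
  spin: [0.145, 0.29, 0.435, 0.58, 0.725]

```text
time: 9.45
tool_pos: [0.4439, 0.2165, 0.1886]
tool_rot: [-2.305, -2.134, 0.002]
force: [-0.0, -0.3, 0.1]
opening: 0.999
```

Run:
```python
from h import *
st(); rel([.4437,.2165,.12],79)
```

```text
t 9.45 p [0.4439 0.2165 0.1886] th 85.6 tilt [-1.3e-03 -3.0e-04 -1.0e+00] q [ 0.177  0.203 -0.782  1.757  0.15   1.245 -0.72 ] F [-0.03 -0.33  0.14] T [-0.019 -0.009  0.026] op 0.999
delta [-0.0001 -0.0002  0.0686] spin 0.1152
```

Call:
apply_moves:
  claw: [100, 100, 100, 100, 60]
  delta_pos:
    - [0, 0, 0.01]
    - [0, 0, 0.04]
    - [0, 0, 0.07]
    - [0, 0, 0.09]
    - [0, 0, 0.093]
  spin: [0.115, 0.115, 0.115, 0.115, 0.115]

```text
time: 9.95
tool_pos: [0.4422, 0.2157, 0.0933]
tool_rot: [-2.416, -2.005, 0.008]
force: [-0.2, 0.2, 0.1]
opening: 0.853
```

Run:
```python
from h import *
st(); px,P,K,c=cloud("wrist"); cv2.imwrite("pics/w7.png",px[:,:,::-1]); np.savez("w7.npz",px=px,P=P,K=K,c=c)
```

```text
t 9.95 p [0.4422 0.2157 0.0933] th 79.36 tilt [-0.0054 -0.0017 -1.    ] q [ 0.124  0.309 -0.743  1.876  0.237  1.053 -0.901] F [-0.22  0.17  0.06] T [-0.006  0.059 -0.004] op 0.853
```

View pics/w7.png

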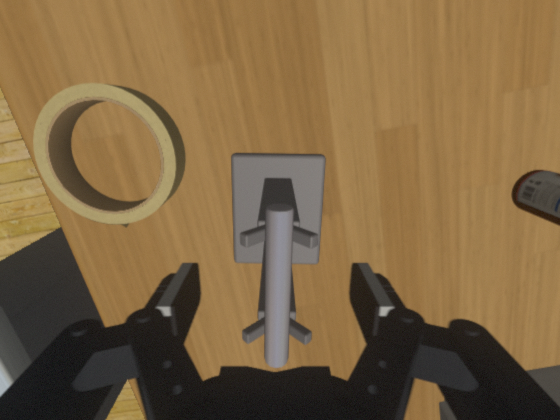

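The bar (column 278) sits midway between the fingers, at right angles to the jaws. Closing.

Call:
apply_moves:
  claw: [40, 25, 10, 0, 0]
  delta_pos:
    - [0, 0, 0]
    - [0, 0, 0]
    - [0, 0, 0]
    - [0, 0, 0]
    - [0, 0, 0]
  spin: [0, 0, 0, 0, 0]

```text
time: 10.5
tool_pos: [0.444, 0.2172, 0.0972]
tool_rot: [-2.418, -2.006, -0.0]
force: [-4.2, 0.5, 6.0]
opening: 0.12
```

Call:
apply_moves:
  claw: [0, 0, 0, 0, 0]
  delta_pos:
    - [0, 0, 0]
    - [0, 0, 0]
    - [0, 0, 0]
    - [0, 0, 0]
    - [0, 0, 0]
  spin: [0, 0, 0, 0, 0]

```text
time: 11.0
tool_pos: [0.444, 0.2172, 0.0972]
tool_rot: [-2.418, -2.006, -0.0]
force: [-5.0, -0.8, 6.9]
opening: 0.116
```

Run:
```python
from h import *
st(); px,P,K,c=cloud("wrist"); cv2.imwrite("pics/w8.png",px[:,:,::-1])
```

```text
t 11.0 p [0.444  0.2172 0.0972] th 79.36 tilt [ 2.e-04  2.e-04 -1.e+00] q [ 0.125  0.304 -0.745  1.871  0.235  1.055 -0.901] F [-4.98 -0.79  6.9 ] T [-0.039  0.974 -0.128] op 0.116
```

View pics/w8.png

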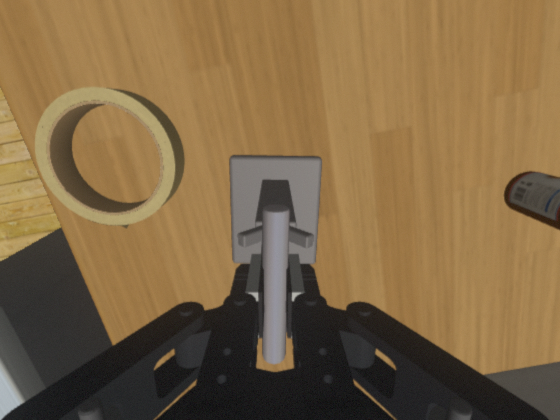

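Call:
apply_moves:
  claw: [0, 0, 0, 0, 0]
  delta_pos:
    - [0, 0, -0.01]
    - [0, 0, -0.035]
    - [0, 0, -0.07]
    - [0, 0, -0.105]
    - [0, 0, -0.13]
  spin: [0, 0, 0, 0, 0]

```text
time: 11.55
tool_pos: [0.4447, 0.2171, 0.2296]
tool_rot: [2.417, 2.005, 0.004]
force: [1.8, -0.4, -1.4]
opening: 0.116
```

Run:
```python
from h import *
st(); rel([.6,-.05,.225],92,[.444,.2168,.226],79.3)
px,P,K,c=cloud("scene"); crop(px,150,290,130,270,5,"pics/s9.png")
```

```text
t 11.55 p [0.4447 0.2171 0.2296] th 79.36 tilt [ 2.9e-03  9.0e-04 -1.0e+00] q [ 0.18   0.166 -0.776  1.695  0.121  1.326 -0.804] F [ 1.77 -0.43 -1.4 ] T [-0.047 -0.065  0.1  ] op 0.116
delta [-0.2332  0.2028  0.001 ] spin -0.2217
```

View pics/s9.png

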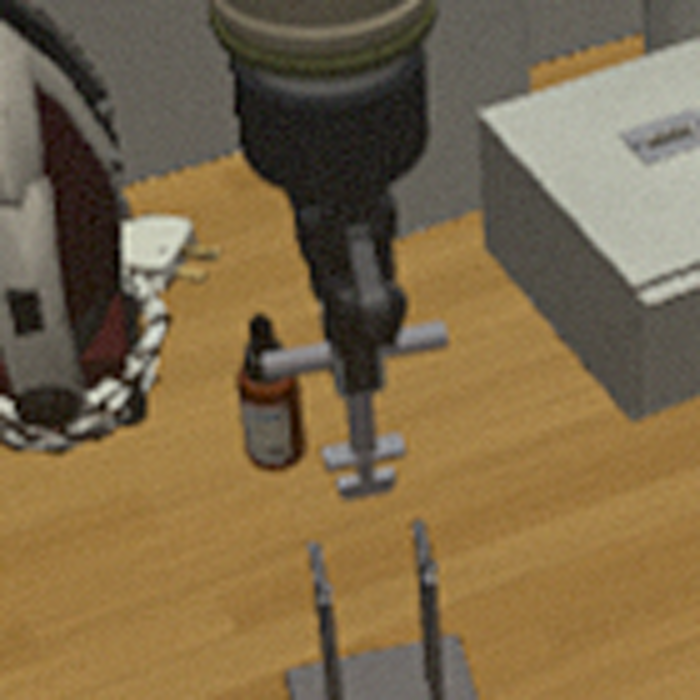

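The key is held plumb, crossbar along the tool's x. Next I go to a stand-off where the wrist camera looks at the keyhole.

Run:
```python
from h import *
st(); rel([.677,-.128,.225],92,[.444,.2168,.227],79.3)
```

```text
t 11.6 p [0.4461 0.2181 0.2332] th 79.37 tilt [ 0.0076  0.0025 -1.    ] q [ 0.18   0.164 -0.776  1.69   0.12   1.328 -0.803] F [1.1  1.01 2.32] T [ 0.113 -0.112 -0.012] op 0.121
delta [-0.2955  0.293   0.002 ] spin -0.2217
```

Call:
apply_moves:
  claw: [0, 0, 0, 0, 0]
  delta_pos:
    - [-0.02, 0.02, 0]
    - [-0.05, 0.05, 0]
    - [-0.084, 0.084, 0]
    - [-0.118, 0.118, 0]
    - [-0.15, 0.15, 0]
  spin: [0, 0, 0, 0, 0]

```text
time: 12.1
tool_pos: [0.565, 0.0392, 0.227]
tool_rot: [2.418, 2.004, 0.001]
force: [1.3, -0.2, -0.8]
opening: 0.118
```

Call:
apply_moves:
  claw: [0, 0, 0, 0, 0]
  delta_pos:
    - [-0.034, 0.034, 0]
    - [-0.068, 0.068, 0]
    - [-0.102, 0.1, 0]
    - [-0.13, 0.127, 0]
    - [-0.145, 0.143, 0]
  spin: [-0.06, -0.12, -0.17, -0.22, -0.22]

```text
time: 12.6
tool_pos: [0.6784, -0.1325, 0.2258]
tool_rot: [2.187, 2.255, -0.002]
force: [-0.1, 0.6, -1.3]
opening: 0.121
```

Call:
apply_moves:
  claw: [0, 0, 0, 0, 0]
  delta_pos:
    - [0, 0, 0]
    - [0, 0, 0]
    - [0, 0, 0]
    - [0, 0, 0]
    - [0, 0, 0]
  spin: [0, 0, 0, 0, 0]

```text
time: 13.1
tool_pos: [0.6775, -0.1263, 0.2269]
tool_rot: [2.181, 2.26, 0.001]
force: [0.0, 0.3, -0.3]
opening: 0.119
```

Run:
```python
from h import *
st(); px,P,K,c=cloud("wrist"); cv2.imwrite("pics/w9.png",px[:,:,::-1]); np.savez("w9.npz",px=px,P=P,K=K,c=c)
```

```text
t 13.1 p [ 0.6775 -0.1263  0.2269] th 92.03 tilt [ 6.e-04 -1.e-04 -1.e+00] q [ 0.475  0.592 -0.572  1.146  0.308  1.485 -0.007] F [ 0.01  0.25 -0.31] T [ 0.024 -0.003  0.018] op 0.119
```

View pics/w9.png

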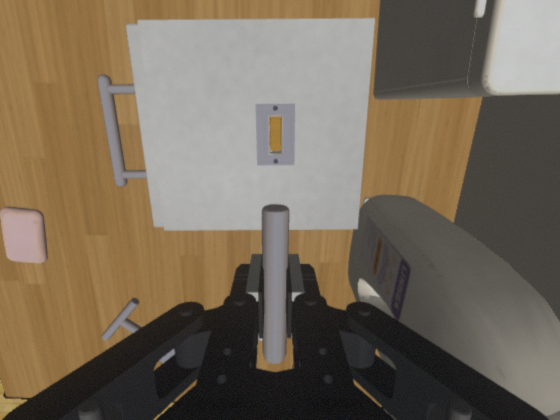

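Run:
```python
from h import *
d=np.load("w9.npz");px=d["px"]
crop(px,235,315,95,230,5,"pics/w9c.png")
```

```text
(no output)
```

View pics/w9c.png

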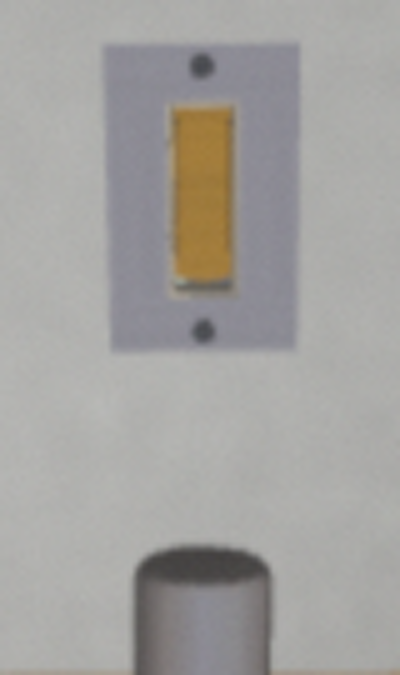

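Slot centre is at (275.2,134.6) and the bar axis at column 275.2, so the narrow direction is already aligned and the yaw is within about 0.4°. The bar's far end face is at (275.2,207.6).

Run:
```python
from h import *
d=np.load("w9.npz");K,c,P=d["K"],d["c"],d["P"]
k=ray(K,c,275.2,134.6,.105); s1=ray(K,c,275.1,107.7,.105); s2=ray(K,c,275.4,160.9,.105)
print("keyhole",k,"screws",s1,s2,"slot ends",ray(K,c,275.2,115.3,.105),ray(K,c,275.2,154,.105))
print("bar end", ray(K,c,275.2,207.6,.2269+.0163),"scene depth check",P[128:140,270:280,2].round(3)[0], P[100,240])
s,p,M,th=pose()
T=np.eye(4);T[:3,:3]=M;T[:3,3]=p
m=np.linalg.inv(T)@c
for v in(205.5,207.6,210):print("tool x bar end",ray(K,m,275.2,v,-.0163))
print("tool slot",np.linalg.inv(T)@np.append(k,1))
```

```text
keyhole [ 0.67591976 -0.0689628   0.105     ] screws [ 0.67506354 -0.04772489  0.105     ] [ 0.67688927 -0.09084621  0.105     ] slot ends [ 0.67535936 -0.05361064  0.105     ] [ 0.67650506 -0.08499704  0.105     ]
bar end [ 0.67633096 -0.08741855  0.2432    ] scene depth check [0.076 0.076 0.076 0.076 0.075 0.077 0.076 0.076 0.076 0.076] [ 0.64665848 -0.04285649  0.10484303]
tool x bar end [ 0.04011173  0.00015936 -0.0163    ]
tool x bar end [ 0.03917258  0.00016064 -0.0163    ]
tool x bar end [ 0.03809411  0.00016211 -0.0163    ]
tool slot [5.76876380e-02 3.36909671e-04 1.21793667e-01 1.00000000e+00]
```

Call:
apply_moves:
  claw: [0, 0, 0, 0, 0]
  delta_pos:
    - [0.02, 0, 0]
    - [0.045, 0, 0.01]
    - [0.058, 0, 0.025]
    - [0.058, 0, 0.032]
    - [0.058, 0, 0.035]
  spin: [-0.005, -0.005, -0.005, -0.005, -0.005]

```text
time: 13.65
tool_pos: [0.6753, -0.0693, 0.1905]
tool_rot: [-2.176, -2.265, 0.002]
force: [-0.4, -0.0, -2.1]
opening: 0.117
```

Call:
apply_moves:
  claw: [0, 0, 0, 0, 0]
  delta_pos:
    - [0, 0, 0]
    - [0, 0, 0]
    - [0, 0, 0]
    - [0, 0, 0]
    - [0, 0, 0]
  spin: [0, 0, 0, 0, 0]

```text
time: 14.15
tool_pos: [0.6758, -0.0696, 0.1916]
tool_rot: [2.178, 2.264, 0.001]
force: [0.3, 0.2, -1.1]
opening: 0.125
```

Run:
```python
from h import *
st(); px,P,K,c=cloud("wrist"); a=px[100:330,195:355,::-1]; 
q,_,_,_=cloud("scene"); b=q[90:220,220:340,::-1]
t,_,_,_=cloud("top"); e=t[110:210,260:350,::-1]
f=lambda x,h:cv2.resize(x,None,fx=h/x.shape[0],fy=h/x.shape[0],interpolation=cv2.INTER_CUBIC)
cv2.imwrite("pics/m10.png",np.hstack([f(a,430),f(b,430)])); cv2.imwrite("pics/w10.png",px[:,:,::-1])
```

```text
t 14.15 p [ 0.6758 -0.0696  0.1916] th 92.22 tilt [ 4.e-04  0.e+00 -1.e+00] q [ 0.418  0.588 -0.583  1.236  0.315  1.405 -0.099] F [ 0.34  0.22 -1.13] T [0.039 0.006 0.03 ] op 0.125
```

View pics/m10.png

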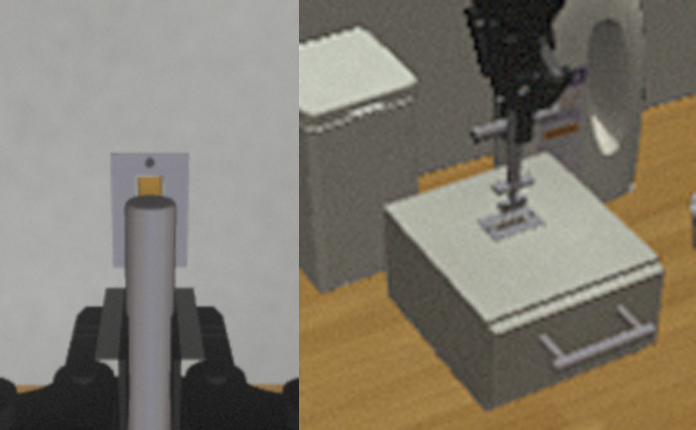

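Slot, screw and bar are in line (column 150 of the crop). In the scene crop the tip stands just above the slot. Descending.

Call:
apply_moves:
  claw: [0, 0, 0, 0, 0]
  delta_pos:
    - [0, 0, 0.004]
    - [0, 0, 0.008]
    - [0, 0, 0.012]
    - [0, 0, 0.016]
    - [0, 0, 0.019]
  spin: [0, 0, 0, 0, 0]

```text
time: 14.8
tool_pos: [0.6756, -0.0694, 0.1717]
tool_rot: [-2.177, -2.264, 0.0]
force: [0.9, -0.0, -1.1]
opening: 0.119
```

Run:
```python
from h import *
st()
```

```text
t 14.8 p [ 0.6756 -0.0694  0.1717] th 92.24 tilt [-6.e-04  1.e-04 -1.e+00] q [ 0.419  0.6   -0.58   1.265  0.321  1.369 -0.105] F [ 0.94 -0.   -1.1 ] T [ 0.016  0.001 -0.01 ] op 0.119
```

Call:
apply_moves:
  claw: [0, 0, 0, 0, 0]
  delta_pos:
    - [0, 0, 0.004]
    - [0, 0, 0.008]
    - [0, 0, 0.011]
    - [0, 0, 0.014]
    - [0, 0, 0.016]
  spin: [0, 0, 0, 0, 0]

```text
time: 15.3
tool_pos: [0.6757, -0.0694, 0.156]
tool_rot: [-2.178, -2.264, 0.0]
force: [-0.2, 0.3, -0.9]
opening: 0.123
```

Run:
```python
from h import *
st()
```

```text
t 15.3 p [ 0.6757 -0.0694  0.156 ] th 92.24 tilt [-2.e-04  1.e-04 -1.e+00] q [ 0.42   0.609 -0.578  1.286  0.327  1.339 -0.109] F [-0.17  0.35 -0.88] T [ 0.065 -0.004 -0.02 ] op 0.123
```

Call:
apply_moves:
  claw: [0, 0, 0, 0, 0]
  delta_pos:
    - [0, 0, 0.001]
    - [0, 0, 0.002]
    - [0, 0, 0.003]
    - [0, 0, 0.004]
    - [0, 0, 0.004]
  spin: [0, 0, 0, 0, 0]

```text
time: 15.8
tool_pos: [0.6763, -0.0694, 0.1541]
tool_rot: [2.177, 2.263, 0.002]
force: [-2.1, -0.9, 7.6]
opening: 0.115
```

Run:
```python
from h import *
st(); q,_,_,_=cloud("scene"); crop(q,240,340,100,200,5,"pics/s11.png")
```

```text
t 15.8 p [ 0.6763 -0.0694  0.1541] th 92.23 tilt [ 2.2e-03 -3.0e-04 -1.0e+00] q [ 0.42   0.61  -0.577  1.289  0.328  1.333 -0.111] F [-2.11 -0.92  7.55] T [-0.004  0.692 -0.087] op 0.115
```

View pics/s11.png

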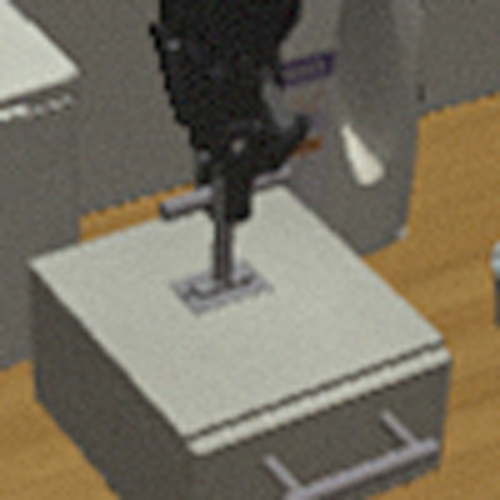

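The shoulder is on the plate: TCP z is 0.1541 against 0.1537 predicted, with 7.6 N up. Turning clockwise (+spin).

Call:
apply_moves:
  claw: [0, 0, 0, 0, 0]
  delta_pos:
    - [0, 0, 0]
    - [0, 0, 0]
    - [0, 0, 0]
    - [0, 0, 0]
    - [0, 0, 0]
  spin: [0.08, 0.16, 0.24, 0.32, 0.4]

```text
time: 16.35
tool_pos: [0.6761, -0.069, 0.1541]
tool_rot: [2.586, 1.782, 0.002]
force: [-4.6, 0.4, 7.5]
opening: 0.121
```

Run:
```python
from h import *
st()
```

```text
t 16.35 p [ 0.6761 -0.069   0.1541] th 69.15 tilt [ 1.7e-03  1.0e-04 -1.0e+00] q [ 0.374  0.594 -0.501  1.292  0.281  1.323 -0.485] F [-4.62  0.36  7.47] T [0.212 0.965 0.072] op 0.121
```

Call:
apply_moves:
  claw: [0, 0, 0, 0, 0]
  delta_pos:
    - [0, 0, 0]
    - [0, 0, 0]
    - [0, 0, 0]
    - [0, 0, 0]
    - [0, 0, 0]
  spin: [0.08, 0.16, 0.24, 0.32, 0.4]

```text
time: 16.85
tool_pos: [0.676, -0.0688, 0.1541]
tool_rot: [2.889, 1.233, 0.003]
force: [-3.1, 0.6, 8.1]
opening: 0.121
```

Call:
apply_moves:
  claw: [0, 0, 0, 0, 0]
  delta_pos:
    - [0, 0, 0]
    - [0, 0, 0]
    - [0, 0, 0]
    - [0, 0, 0]
    - [0, 0, 0]
  spin: [0.08, 0.16, 0.24, 0.32, 0.4]

```text
time: 17.35
tool_pos: [0.6761, -0.0684, 0.1542]
tool_rot: [-3.076, -0.636, -0.003]
force: [-4.1, 1.8, 7.7]
opening: 0.119
```

Run:
```python
from h import *
st(); px,P,K,c=cloud("wrist"); cv2.imwrite("pics/w12.png",px[:,:,::-1])
```

```text
t 17.35 p [ 0.6761 -0.0684  0.1542] th 23.35 tilt [ 1.8e-03  8.0e-04 -1.0e+00] q [ 0.28   0.568 -0.349  1.297  0.191  1.306 -1.231] F [-4.09  1.84  7.71] T [0.42  0.882 0.154] op 0.119
```

View pics/w12.png

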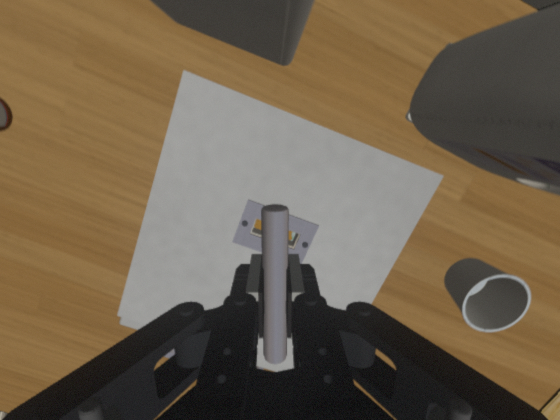

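Call:
apply_moves:
  claw: [0, 0, 0, 0, 0]
  delta_pos:
    - [0, 0, 0]
    - [0, 0, 0]
    - [0, 0, 0]
    - [0, 0, 0]
    - [0, 0, 0]
  spin: [0.06, 0.12, 0.17, 0.2, 0.22]

```text
time: 17.9
tool_pos: [0.6762, -0.0683, 0.1542]
tool_rot: [-3.127, -0.298, -0.003]
force: [-3.4, 2.5, 8.3]
opening: 0.116
```

Run:
```python
from h import *
st()
```

```text
t 17.9 p [ 0.6762 -0.0683  0.1542] th 10.87 tilt [ 2.e-03  9.e-04 -1.e+00] q [ 0.254  0.563 -0.308  1.299  0.167  1.302 -1.434] F [-3.4   2.51  8.33] T [0.437 0.854 0.12 ] op 0.116
```

Call:
apply_moves:
  claw: [0, 0, 0, 0, 0]
  delta_pos:
    - [0, 0, 0]
    - [0, 0, 0]
    - [0, 0, 0]
    - [0, 0, 0]
    - [0, 0, 0]
  spin: [0.02, 0.04, 0.06, 0.08, 0.08]

```text
time: 18.4
tool_pos: [0.6762, -0.0683, 0.1542]
tool_rot: [-3.136, -0.173, -0.003]
force: [-3.0, 2.1, 7.2]
opening: 0.119
```

Run:
```python
from h import *
st()
```

```text
t 18.4 p [ 0.6762 -0.0683  0.1542] th 6.32 tilt [ 2.1e-03  9.0e-04 -1.0e+00] q [ 0.244  0.561 -0.293  1.299  0.159  1.301 -1.508] F [-2.97  2.1   7.23] T [0.479 0.753 0.046] op 0.119
```

Call:
apply_moves:
  claw: [0, 0, 0, 0, 0]
  delta_pos:
    - [0, 0, 0]
    - [0, 0, 0]
    - [0, 0, 0]
    - [0, 0, 0]
    - [0, 0, 0]
  spin: [0.015, 0.03, 0.045, 0.06, 0.06]

```text
time: 18.9
tool_pos: [0.6763, -0.0682, 0.1542]
tool_rot: [-3.14, -0.079, -0.004]
force: [-2.9, 2.3, 6.9]
opening: 0.122
```

Run:
```python
from h import *
st()
```

```text
t 18.9 p [ 0.6763 -0.0682  0.1542] th 2.9 tilt [ 2.2e-03  9.0e-04 -1.0e+00] q [ 0.237  0.56  -0.281  1.3    0.153  1.3   -1.564] F [-2.86  2.29  6.93] T [0.456 0.758 0.24 ] op 0.122
```

Call:
apply_moves:
  claw: [0, 0, 0, 0, 0]
  delta_pos:
    - [0, 0, 0]
    - [0, 0, 0]
    - [0, 0, 0]
    - [0, 0, 0]
    - [0, 0, 0]
  spin: [0.015, 0.03, 0.045, 0.05, 0.05]

```text
time: 19.4
tool_pos: [0.6763, -0.0681, 0.1542]
tool_rot: [-3.141, -0.002, -0.004]
force: [-2.3, 1.4, 7.1]
opening: 0.118
```

Run:
```python
from h import *
st(); px,P,K,c=cloud("wrist"); cv2.imwrite("pics/w13.png",px[:,:,::-1])
```

```text
t 19.4 p [ 0.6763 -0.0681  0.1542] th 0.08 tilt [ 2.3e-03  9.0e-04 -1.0e+00] q [ 0.231  0.559 -0.272  1.3    0.148  1.3   -1.61 ] F [-2.35  1.39  7.1 ] T [0.414 0.63  0.5  ] op 0.118
```

View pics/w13.png

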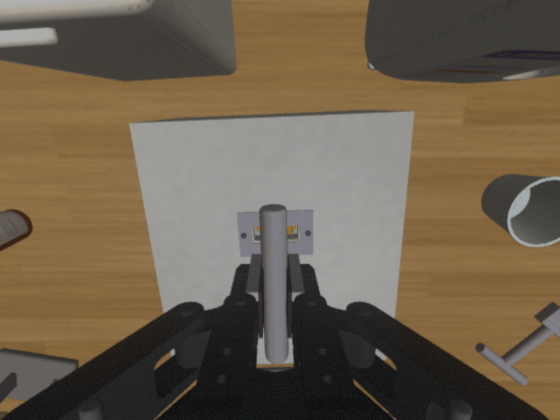

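The total turn is 1.61 rad (1.4 plus the play). The torque rose from 0.05 to 0.5 N m, so the rotor is at the stop. In the picture the bar is square to the plate. Now I release and lift.

Call:
apply_moves:
  claw: [20, 40, 70, 100, 100]
  delta_pos:
    - [0, 0, 0]
    - [0, 0, 0]
    - [0, 0, 0]
    - [0, 0, 0]
    - [0, 0, 0]
  spin: [0, 0, 0, 0, 0]

```text
time: 19.95
tool_pos: [0.6757, -0.0695, 0.1521]
tool_rot: [-3.142, 0.001, 0.0]
force: [-0.1, -0.7, -0.8]
opening: 0.867
```

Call:
apply_moves:
  claw: [100, 100, 100, 100, 100]
  delta_pos:
    - [0, 0, -0.01]
    - [0, 0, -0.03]
    - [0, 0, -0.055]
    - [0, 0, -0.08]
    - [0, 0, -0.09]
  spin: [0, 0, 0, 0, 0]

```text
time: 20.45
tool_pos: [0.6768, -0.0694, 0.2463]
tool_rot: [3.141, -0.0, 0.008]
force: [-0.8, -0.1, 0.1]
opening: 0.999
```

Run:
```python
from h import *
st(); px,P,K,c=cloud("wrist"); cv2.imwrite("pics/w14.png",px[:,:,::-1]); np.savez("w14.npz",px=px,P=P,K=K,c=c)
```

```text
t 20.45 p [ 0.6768 -0.0694  0.2463] th -0.01 tilt [ 5.1e-03 -2.0e-04 -1.0e+00] q [ 0.225  0.517 -0.273  1.159  0.135  1.478 -1.597] F [-0.84 -0.1   0.09] T [-0.004 -0.032  0.001] op 0.999
```

View pics/w14.png

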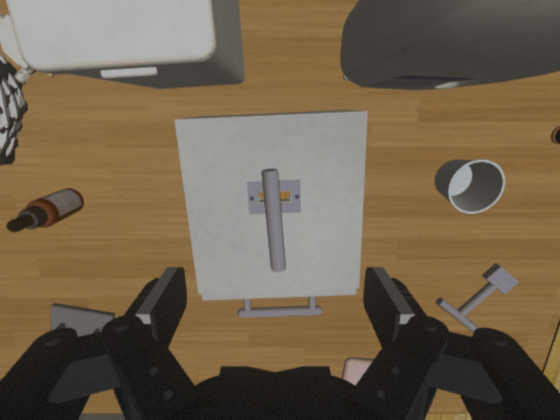

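The key stands in the lock, its bar now from (270,172) to (279,268). It relaxed a few degrees within the play. The handle runs from (240,313) to (321,311).

Run:
```python
from h import *
d=np.load("w14.npz");K,c,P,px=d["K"],d["c"],d["P"],d["px"]
for v in (311.5,312.5,313.5):
  a=ray(K,c,240,v+1,.0795);b=ray(K,c,321,v-1,.0795); print(a,b,(a+b)/2)
crop(px,190,380,270,330,4,"pics/w14c.png")
print("key bar",ray(K,c,270.5,172,.173),ray(K,c,279,268,.173))
st()
```

```text
[ 0.52713066 -0.02925169  0.0795    ] [ 0.52992217 -0.12450858  0.0795    ] [ 0.52852642 -0.07688013  0.0795    ]
[ 0.52573818 -0.02920373  0.0795    ] [ 0.52853627 -0.12457304  0.0795    ] [ 0.52713722 -0.07688838  0.0795    ]
[ 0.52434241 -0.02915566  0.0795    ] [ 0.52714709 -0.12463765  0.0795    ] [ 0.52574475 -0.07689665  0.0795    ]
key bar [ 0.71352549 -0.06709507  0.173     ] [ 0.6376778  -0.07342389  0.173     ]
t 20.5 p [ 0.677  -0.0694  0.2467] th -0.01 tilt [ 5.8e-03 -3.0e-04 -1.0e+00] q [ 0.225  0.517 -0.273  1.158  0.135  1.478 -1.597] F [-0.93  0.33  0.4 ] T [-0.048  0.03  -0.029] op 1.0
```

View pics/w14c.png

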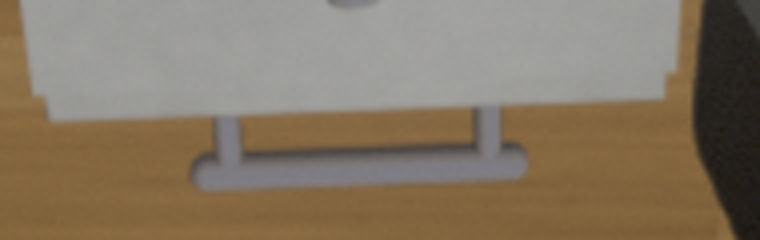

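Call:
apply_moves:
  claw: [60, 20, 0, 0, 0]
  delta_pos:
    - [-0.03, 0.001, 0]
    - [-0.06, 0.003, 0]
    - [-0.09, 0.004, 0]
    - [-0.12, 0.005, 0]
    - [-0.131, 0.006, 0]
  spin: [-0.145, -0.29, -0.435, -0.58, -0.725]

```text
time: 21.0
tool_pos: [0.5422, -0.0756, 0.2417]
tool_rot: [2.934, 1.122, -0.003]
force: [0.0, -0.2, 0.2]
opening: 0.141
```

Call:
apply_moves:
  claw: [0, 0, 0, 0, 0]
  delta_pos:
    - [0, 0, 0]
    - [0, 0, 0]
    - [0, 0, 0]
    - [0, 0, 0]
    - [0, 0, 0]
  spin: [-0.145, -0.29, -0.435, -0.58, -0.725]

```text
time: 21.5
tool_pos: [0.5442, -0.0754, 0.2414]
tool_rot: [-2.345, -2.089, 0.001]
force: [-0.2, -0.2, -0.1]
opening: -0.0
```

Call:
apply_moves:
  claw: [0, 0, 0, 0, 0]
  delta_pos:
    - [0, 0, 0]
    - [0, 0, 0]
    - [0, 0, 0]
    - [0, 0, 0]
    - [0, 0, 0]
  spin: [-0.145, -0.29, -0.435, -0.58, -0.725]

```text
time: 22.0
tool_pos: [0.5443, -0.0754, 0.2414]
tool_rot: [-1.451, -2.785, 0.0]
force: [-0.2, -0.1, 0.7]
opening: 0.001
```

Call:
apply_moves:
  claw: [0, 0, 0, 0, 0]
  delta_pos:
    - [0, 0, 0]
    - [0, 0, 0]
    - [0, 0, 0]
    - [0, 0, 0]
    - [0, 0, 0]
  spin: [-0.145, -0.29, -0.435, -0.58, -0.725]

```text
time: 22.5
tool_pos: [0.5443, -0.0754, 0.2413]
tool_rot: [-0.369, -3.118, -0.0]
force: [-0.1, 0.5, 0.0]
opening: 0.003
```

Run:
```python
from h import *
st(); rel([.545,-.0755,.13],182.2); px,P,K,c=cloud("wrist"); cv2.imwrite("pics/w15.png",px[:,:,::-1])
```

```text
t 22.5 p [ 0.5443 -0.0754  0.2413] th 166.49 tilt [-1.3e-03  3.0e-04 -1.0e+00] q [ 0.636  0.284 -0.685  1.539  0.181  1.384  1.272] F [-0.07  0.52  0.01] T [-0.041  0.002  0.014] op 0.003
delta [-7.000e-04  1.000e-04  1.113e-01] spin -0.2742
```

View pics/w15.png

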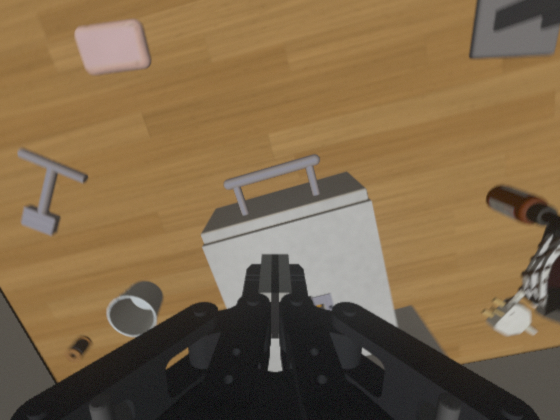

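The handle is at (227,183) to (317,160), ahead of the fingers. Finishing the turn and lowering above the gap.

Call:
apply_moves:
  claw: [0, 0, 0, 0, 0]
  delta_pos:
    - [0, 0, 0.02]
    - [0, 0, 0.05]
    - [-0.001, 0, 0.08]
    - [-0.001, 0, 0.1]
    - [-0.001, 0, 0.111]
  spin: [-0.14, -0.274, -0.274, -0.274, -0.274]

```text
time: 23.05
tool_pos: [0.5442, -0.0756, 0.1287]
tool_rot: [0.046, -3.138, -0.001]
force: [-1.1, -0.1, 0.1]
opening: -0.001
```

Call:
apply_moves:
  claw: [0, 0, 0, 0, 0]
  delta_pos:
    - [0, 0, 0]
    - [0, 0, 0]
    - [0, 0, 0]
    - [0, 0, 0]
    - [0, 0, 0]
  spin: [0, 0, 0, 0, 0]

```text
time: 23.55
tool_pos: [0.5461, -0.0757, 0.1321]
tool_rot: [-0.05, 3.14, -0.001]
force: [0.2, -1.1, -0.1]
opening: -0.002
```

Run:
```python
from h import *
st(); px,P,K,c=cloud("wrist"); cv2.imwrite("pics/w16.png",px[:,:,::-1]);np.savez("w16.npz",px=px,P=P,K=K,c=c)
crop(px,190,360,150,300,4,"pics/w16c.png")
```

```text
t 23.55 p [ 0.5461 -0.0757  0.1321] th -178.17 tilt [ 1.3e-03 -3.0e-04 -1.0e+00] q [ 0.644  0.379 -0.702  1.69   0.263  1.168  1.476] F [ 0.17 -1.07 -0.14] T [ 0.012 -0.031 -0.023] op -0.002
```

View pics/w16c.png

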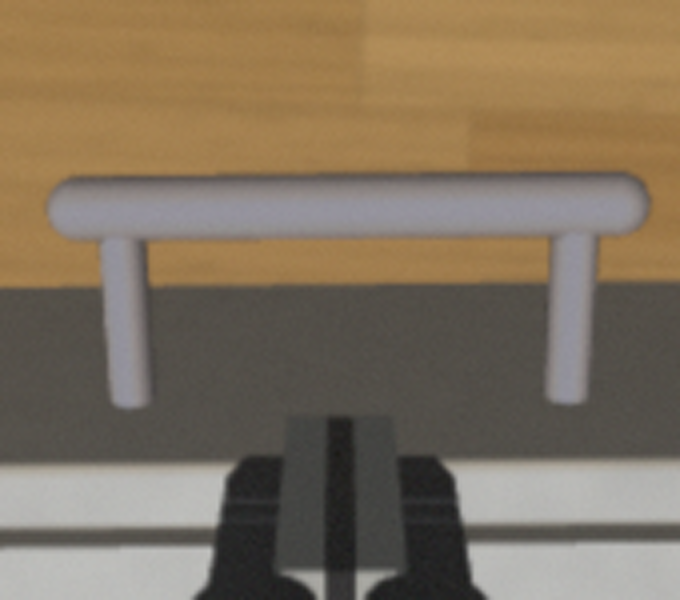

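Run:
```python
from h import *
d=np.load("w16.npz");K,c,P=d["K"],d["c"],d["P"]
f=lambda x,y,z:ray(K,c,190+(x+.5)/4-.5,150+(y+.5)/4-.5,z)
print("handle axis",f(348,207,.077),f(48,210,.077),f(650,205,.077)); print("near/back edges",f(348,177,.076),f(348,239,.076))
print("unit top front edge",f(340,462,.105),f(340,458,.1)); print("face at posts",f(130,405,.076),f(566,402,.076))
print("tip edge z=.1321",f(340,415,.1321))
```

```text
handle axis [ 0.52565381 -0.07560082  0.077     ] [ 0.52779232 -0.12537046  0.077     ] [ 0.52368089 -0.02556464  0.077     ]
near/back edges [ 0.52077308 -0.07576309  0.076     ] [ 0.53158612 -0.0753905   0.076     ]
unit top front edge [ 0.55777471 -0.07588082  0.105     ] [ 0.55981389 -0.07581587  0.1       ]
face at posts [ 0.56363666 -0.11268121  0.076     ] [ 0.56056056 -0.03603217  0.076     ]
tip edge z=.1321 [ 0.53624771 -0.07657244  0.1321    ]
```

The handle's back edge is at x 0.531 and the face at about 0.559. The 22 mm fingers fit centred at x 0.5447, so I shift 1.5 mm outward and go down.

Call:
apply_moves:
  claw: [0, 0, 0, 0, 0]
  delta_pos:
    - [0.0015, 0, 0.0]
    - [0.0015, 0, 0.01]
    - [0.0015, 0, 0.02]
    - [0.0015, 0, 0.03]
    - [0.0015, 0, 0.036]
  spin: [0, 0, 0, 0, 0]

```text
time: 24.1
tool_pos: [0.5434, -0.0756, 0.0936]
tool_rot: [0.051, -3.139, -0.001]
force: [-0.1, 0.8, -0.1]
opening: -0.0
```

Run:
```python
from h import *
st(); px,P,K,c=cloud("wrist"); crop(px,190,360,150,300,4,"pics/w17c.png")
```

```text
t 24.1 p [ 0.5434 -0.0756  0.0936] th -178.15 tilt [-2.e-03  6.e-04 -1.e+00] q [ 0.632  0.418 -0.688  1.735  0.293  1.096  1.453] F [-0.07  0.82 -0.09] T [-0.019  0.016  0.032] op -0.0
```

View pics/w17c.png

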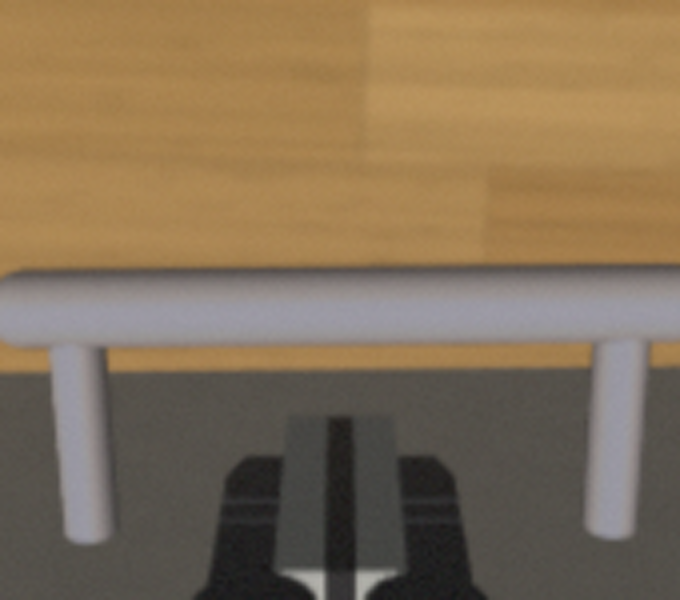

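The tips are in the gap between bar and face, clear of both posts. Going down further, then pulling.

Call:
apply_moves:
  claw: [0, 0, 0, 0, 0]
  delta_pos:
    - [0, 0, 0.006]
    - [0, 0, 0.014]
    - [0, 0, 0.022]
    - [0, 0, 0.03]
    - [0, 0, 0.034]
  spin: [0, 0, 0, 0, 0]

```text
time: 24.65
tool_pos: [0.5437, -0.0757, 0.0602]
tool_rot: [0.051, -3.14, -0.0]
force: [-1.0, -0.7, -0.0]
opening: 0.001
```

Run:
```python
from h import *
st()
```

```text
t 24.65 p [ 0.5437 -0.0757  0.0602] th -178.15 tilt [-1.1e-03  3.0e-04 -1.0e+00] q [ 0.616  0.459 -0.671  1.765  0.326  1.032  1.429] F [-1.   -0.65 -0.04] T [ 0.041  0.022 -0.013] op 0.001
```

Call:
apply_moves:
  claw: [0, 0, 0, 0, 0]
  delta_pos:
    - [0.003, 0, 0]
    - [0.008, 0, 0]
    - [0.014, 0, 0]
    - [0.021, 0, 0]
    - [0.028, 0, 0]
  spin: [0, 0, 0, 0, 0]

```text
time: 25.15
tool_pos: [0.5158, -0.0766, 0.0617]
tool_rot: [-0.051, 3.14, -0.0]
force: [1.6, 0.4, 0.2]
opening: 0.0
```

Run:
```python
from h import *
st()
```

```text
t 25.15 p [ 0.5158 -0.0766  0.0617] th -178.15 tilt [ 7.e-04 -2.e-04 -1.e+00] q [ 0.655  0.402 -0.687  1.838  0.298  1.006  1.449] F [1.65 0.37 0.24] T [ 0.006 -0.355  0.005] op 0.0
```

The drawer moves with about 2 N: it is unlocked. Pulling on.

Call:
apply_moves:
  claw: [0, 0, 0, 0, 0]
  delta_pos:
    - [0.007, 0, 0]
    - [0.014, 0, 0]
    - [0.021, 0, 0]
    - [0.028, 0, 0]
    - [0.035, 0, 0]
  spin: [0, 0, 0, 0, 0]

```text
time: 25.65
tool_pos: [0.4807, -0.0779, 0.0614]
tool_rot: [-0.05, 3.141, -0.0]
force: [0.8, 0.0, 1.3]
opening: -0.002
```

Call:
apply_moves:
  claw: [0, 0, 0, 0, 0]
  delta_pos:
    - [0.007, 0, 0]
    - [0.014, 0, 0]
    - [0.021, 0, 0]
    - [0.027, 0, 0]
    - [0.032, 0, 0]
  spin: [0, 0, 0, 0, 0]

```text
time: 26.15
tool_pos: [0.4486, -0.0788, 0.0613]
tool_rot: [0.051, -3.141, 0.0]
force: [1.8, -0.5, -0.3]
opening: 0.0
```

Run:
```python
from h import *
st(); px,P,K,c=cloud("wrist"); cv2.imwrite("pics/w18.png",px[:,:,::-1]); q,P,K,c=cloud("top"); 
print([ (P[v,u]).round(3).tolist() for u,v in ((309,225),(305,205))])
crop(q,240,380,100,260,4,"pics/t18.png")
```

```text
t 26.15 p [ 0.4486 -0.0788  0.0613] th -178.15 tilt [-2.e-04 -0.e+00 -1.e+00] q [ 0.751  0.266 -0.721  2.001  0.215  0.95   1.524] F [ 1.84 -0.5  -0.27] T [-0.293 -0.356 -0.015] op 0.0
[[0.43, -0.044, 0.489], [0.472, -0.04, 0.463]]
```

View pics/w18.png

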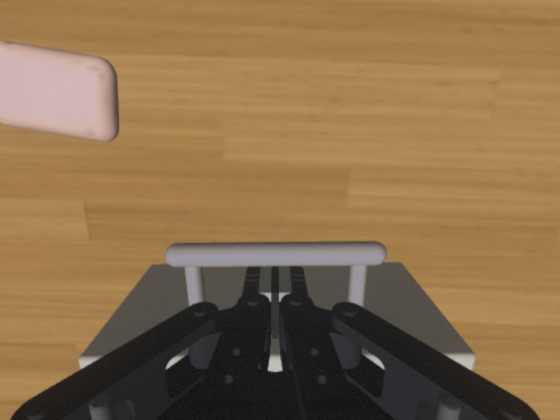

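View pics/t18.png

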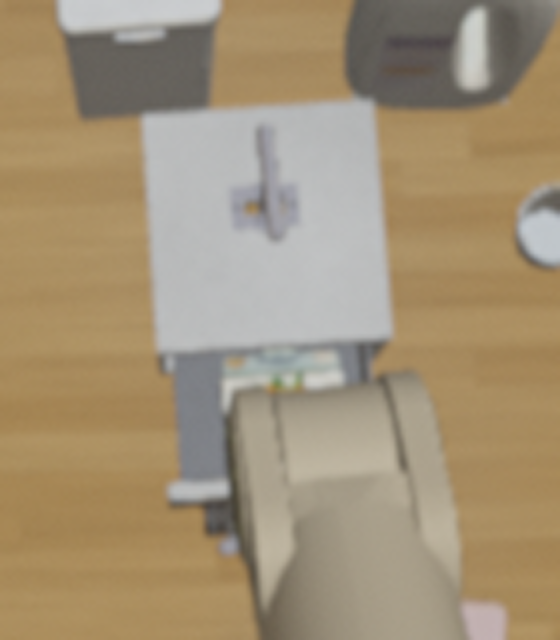

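The drawer is about 93 mm out and the key is still in the lock (265,180 in the top crop). Backing off the bar and lifting.

Call:
apply_moves:
  claw: [0, 0, 0, 0, 0]
  delta_pos:
    - [-0.002, 0, 0]
    - [-0.003, 0, 0]
    - [-0.003, 0, 0]
    - [-0.003, 0, -0.01]
    - [-0.003, 0, -0.025]
  spin: [0, 0, 0, 0, 0]

```text
time: 26.75
tool_pos: [0.4516, -0.0782, 0.0864]
tool_rot: [0.051, -3.139, -0.002]
force: [0.0, -0.3, -0.3]
opening: 0.002
```

Call:
apply_moves:
  claw: [0, 0, 0, 0, 0]
  delta_pos:
    - [0, 0, -0.02]
    - [0, 0, -0.05]
    - [0, 0, -0.09]
    - [0, 0, -0.13]
    - [0, 0, -0.16]
  spin: [0, 0, 0, 0, 0]

```text
time: 27.25
tool_pos: [0.4527, -0.0781, 0.2496]
tool_rot: [-0.052, 3.139, -0.001]
force: [0.7, -0.2, 0.1]
opening: -0.001
```

Run:
```python
from h import *
st(); px,P,K,c=cloud("wrist"); cv2.imwrite("pics/w19.png",px[:,:,::-1]);np.savez("w19.npz",px=px,P=P,K=K,c=c)
```

```text
t 27.25 p [ 0.4527 -0.0781  0.2496] th -178.1 tilt [ 2.5e-03 -6.0e-04 -1.0e+00] q [ 0.831  0.054 -0.749  1.744  0.038  1.356  1.679] F [ 0.72 -0.24  0.11] T [-0.025 -0.053 -0.027] op -0.001
```

View pics/w19.png

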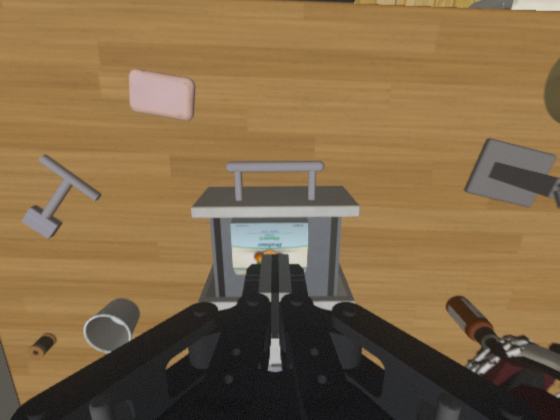

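Run:
```python
from h import *
d=np.load("w19.npz");K,c=d["K"],d["c"]
h=ray(K,c,275,167,.079); print("handle",h,"travel",(.5262-h[0])/np.cos(np.radians(2.1)))
q,_,_,_=cloud("scene"); cv2.imwrite("pics/s20.png",q[:,:,::-1]); crop(q,230,360,120,220,5,"pics/s20c.png")
```

```text
handle [ 0.43137266 -0.07915883  0.079     ] travel 0.09489107334391088
```

View pics/s20.png

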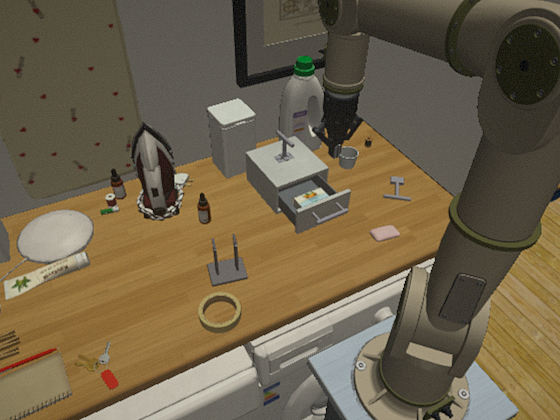

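View pics/s20c.png

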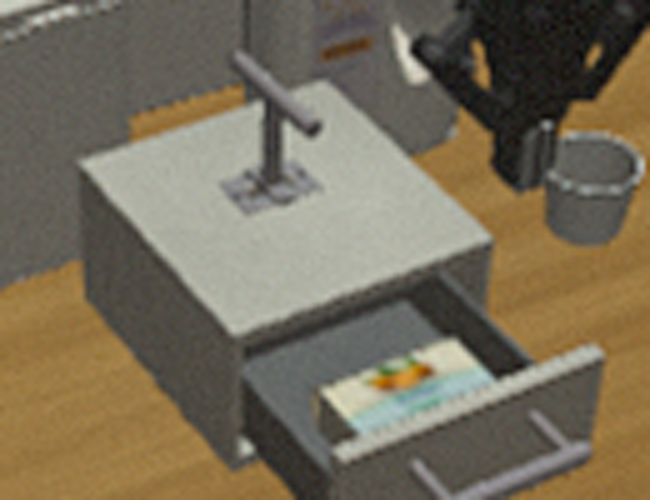

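The key is upright and home in the lock, turned across the slot, and the drawer is about 94 mm out. The other objects are where they were, and the gripper is clear of everything. Handing in.

Run:
```python
from h import *
st(); print(env.hand_in())
```

```text
t 27.35 p [ 0.4545 -0.0784  0.2513] th -178.11 tilt [ 0.0075 -0.0024 -1.    ] q [ 0.831  0.053 -0.749  1.741  0.039  1.354  1.678] F [-0.11 -1.12  0.03] T [-0.027 -0.02   0.03 ] op -0.002
the job is handed in; nothing more can be done
None
```

The job is done and handed in at 27.4 s. No verdict was reported.

- **Hanging:** I laid the double-bit key in the rest by its crossbar. It swung tip down by itself, and I took it again from above.
- **Lock:** I pushed the key home until the shoulder met the plate with about 7 N, at the height predicted. I then turned it clockwise 1.61 rad, which is the 1.4 stop plus the 0.2 play, until the torque rose from 0.05 to 0.5 N m. It is still in the lock.
- **Drawer:** I hooked the handle and pulled; it came with about 2 N.

**Last checks:**
- The drawer is 93 mm out by arm travel and 95 mm by the camera.
- After I let go, the key stood at about 1.53 rad; I take the few degrees it sprang back to be within the lock's play. I could not see the rotor itself. That it is at its stop is inferred from the torque rise, and that the bolt is clear from the drawer moving freely.
- The spare key and the other objects look unmoved in the pictures.
- The gripper was closed and clear of everything at hand-in.

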